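# Close the specimen cells and start the press cycle

### The arm

A 7-joint arm with a two-finger parallel gripper is mounted at the origin on the work surface. World frame = base frame: x ahead of the robot, y to its left, z up, the work surface at z = 0. Lengths are in m, angles in rad, forces in N, time in s.
With the tool pointing down it reaches from about 0.425 to 0.875 m from the base axis. Payload 9.9 kg.
Tool frame: the origin (TCP) lies between the finger pads; the fingertips stand 8 mm ahead of it and the grasp point (between the pads) lies 11 mm behind it; z points along the fingers, y is the direction in which the jaws open and shut (so a half turn about z gives the same grasp; the last joint's range is limited). The gripper opens to 85 mm and grips with 20 to 120 N. Pads are 22 mm wide; open, the fingers measure 114 mm over their backs; the gripper's body (76 mm by 85 mm) begins 54 mm behind the grasp point. The pads swing forward as they close: fully open they stand 13 mm farther back than shut.
Start: joints at [1.132, 0.576, 0.025, 1.437, -0.015, 1.129, -0.057], TCP at [0.235, -0.633, 0.239] pointing down, gripper open.
Joint ranges: [-2.76, 2.76], [-0.34, 2.15], [-1.52, 1.57], [0.19, 2.46], [-1.09, 4.23], [0.17, 1.99], [-2.82, 2.82]. Speed limits (rad/s): [2.22, 2.22, 3.01, 3.01, 3.14, 3.14, 3.14].

### API

Orientations are given as a unit quaternion [x, y, z, w].
In Python, from cell import robot, imaging gives the robot as it stands.
- The arm moves only by the tool arm_command, never from a script. Its argument "series" is a list of rows, each a list of 3 entries, a list of its own where there are three numbers: the turn, a rotation vector about the world's x, y, z in degrees, then the shift along the world's x, y, z in mm, then the finger opening in mm, from 0 to 85.4. A call has exactly 10 rows; each row shifts and turns the commanded pose from where the row before left it; what a row does not reach is not made up. A row lasts 1/8 s, in which the tool goes at most 62.5 mm and 10.7 degrees, less where a joint would pass 70% of its speed; a pose out of reach is approached as far as the arm can. A call with a gripper value outside its range is refused whole. The fingers move at their own pace and stop on an object; "squeeze" is the grip in N (left out, the last holds). Time passes only in rows, so rows that do not move let the fingers close, or fill a call up. It gives the time, the measured TCP pose, the force and the opening at its end, in the units of the state.
- robot.get_obs(): the state, without advancing time (a new reading comes with each control period).
- imaging.camera(name): name is "side" or "top"; returns the picture (420x560x3 uint8, red, green, blue); there is no depth.
- imaging.get_calibration(name): a dict with "vfov" (degrees; the focal length in pixels is half the picture's height over the tangent of half this angle, whatever the lens; pixels are square), "cx", "cy" (the principal point, pixels), "rvec" (rotation vector, rad) and "tvec" (3), from world to camera coordinates, as OpenCV has them. Camera axes: x right, y down, z forward; pixel columns grow to the right and rows downward; lengths in m; the calibration is good to about 2 mm. A picture is of the moment at which its call begins. get_calibration takes no time and is no camera call.
- robot.job_done(): hands the job in, once; it reports no verdict.
The state is a dict: "time": time; "joint_pos": joint angles; "dq": joint speeds; "effort": joint torques, N m; "ee_pos": TCP position; "tool_rot": TCP orientation; "ft_force": force on the tool from outside, world axes, zero at the start; "moment": the same for the moment, N m; "finger_gap": finger opening in m.
Only numpy, scipy, OpenCV 4.12 (cv2) and the standard library are available. Lean on these libraries where they do the work, as an engineer would, in place of code of your own. Each camera call takes 0.05 s, during which the arm holds its last target.

### The job

Set every orange-knobbed lid into a cell of the block, one to a cell in any order, and press each one down until its flange is fully home on the block; then lower the grey keeper plate over the two brass pins so the knobs come up through its windows, and press it down until it lies flush. Only then press the yellow button and, after letting it come up, the green button, each fully down; finish with everything released and both buttons up. Leave the red emergency stop alone and do not disturb the bottle or the screwdriver.

Things in the scene. Friction and masses are not known exactly. Their poses are not given: they have to be found in the camera images.
- block: Fixed block. Aluminium cell plate 120 x 166 mm (x, y), top at z 36 mm, six cell mouths at (+-30, 0 and +-56). At the y ends dark shoulders, top z 43.5, each with a brass pin, 10 mm thick, at (0, +-96), tapered tip at z 73.5. Four blue gasket pads stand 5 mm out of the shoulders and slide down stiffly (12 N in all). Base 130 x 230. Origin: centre of underside, on the bench; z up.
- cell1 (a point): Centre of a cell mouth, 35 mm wide, at (-30, 56) mm in the block frame, level with the cell plate top (z 36 mm). Inside, a blue seal slides down stiffly (6 N) and stays where pushed: a lid just set in rests with its flange 6 mm clear of the cell plate until pressed home.
- cell2 (a point): Centre of a cell mouth, 35 mm wide, at (30, 56) mm in the block frame, level with the cell plate top (z 36 mm). Inside, a blue seal slides down stiffly (6 N) and stays where pushed: a lid just set in rests with its flange 6 mm clear of the cell plate until pressed home.
- cell3 (a point): Centre of a cell mouth, 35 mm wide, at (-30, 0) mm in the block frame, level with the cell plate top (z 36 mm). Inside, a blue seal slides down stiffly (6 N) and stays where pushed: a lid just set in rests with its flange 6 mm clear of the cell plate until pressed home.
- cell4 (a point): Centre of a cell mouth, 35 mm wide, at (30, 0) mm in the block frame, level with the cell plate top (z 36 mm). Inside, a blue seal slides down stiffly (6 N) and stays where pushed: a lid just set in rests with its flange 6 mm clear of the cell plate until pressed home.
- cell5 (a point): Centre of a cell mouth, 35 mm wide, at (-30, -56) mm in the block frame, level with the cell plate top (z 36 mm). Inside, a blue seal slides down stiffly (6 N) and stays where pushed: a lid just set in rests with its flange 6 mm clear of the cell plate until pressed home.
- cell6 (a point): Centre of a cell mouth, 35 mm wide, at (30, -56) mm in the block frame, level with the cell plate top (z 36 mm). Inside, a blue seal slides down stiffly (6 N) and stays where pushed: a lid just set in rests with its flange 6 mm clear of the cell plate until pressed home.
- lid1: Loose lid, one of 3 to 5 alike (None if absent): steel plug 30 mm wide, 12 long, chamfered; steel flange 44 mm wide, 12 to 18 mm above the origin; orange knob 24 mm wide, 18 to 46 mm above it. 120 g, bottom-heavy. Origin: centre of plug underside; z up the knob. Origin is at z 24 mm when pressed home in a cell, 30 while proud, 0 on the bench.
- lid2: Loose lid, one of 3 to 5 alike (None if absent): steel plug 30 mm wide, 12 long, chamfered; steel flange 44 mm wide, 12 to 18 mm above the origin; orange knob 24 mm wide, 18 to 46 mm above it. 120 g, bottom-heavy. Origin: centre of plug underside; z up the knob. Origin is at z 24 mm when pressed home in a cell, 30 while proud, 0 on the bench.
- lid3: Loose lid, one of 3 to 5 alike (None if absent): steel plug 30 mm wide, 12 long, chamfered; steel flange 44 mm wide, 12 to 18 mm above the origin; orange knob 24 mm wide, 18 to 46 mm above it. 120 g, bottom-heavy. Origin: centre of plug underside; z up the knob. Origin is at z 24 mm when pressed home in a cell, 30 while proud, 0 on the bench.
- lid4: Loose lid, one of 3 to 5 alike (None if absent): steel plug 30 mm wide, 12 long, chamfered; steel flange 44 mm wide, 12 to 18 mm above the origin; orange knob 24 mm wide, 18 to 46 mm above it. 120 g, bottom-heavy. Origin: centre of plug underside; z up the knob. Origin is at z 24 mm when pressed home in a cell, 30 while proud, 0 on the bench.
- lid5: Loose lid, one of 3 to 5 alike (None if absent): steel plug 30 mm wide, 12 long, chamfered; steel flange 44 mm wide, 12 to 18 mm above the origin; orange knob 24 mm wide, 18 to 46 mm above it. 120 g, bottom-heavy. Origin: centre of plug underside; z up the knob. Origin is at z 24 mm when pressed home in a cell, 30 while proud, 0 on the bench.
- lid6: Loose lid, one of 3 to 5 alike (None if absent): steel plug 30 mm wide, 12 long, chamfered; steel flange 44 mm wide, 12 to 18 mm above the origin; orange knob 24 mm wide, 18 to 46 mm above it. 120 g, bottom-heavy. Origin: centre of plug underside; z up the knob. Origin is at z 24 mm when pressed home in a cell, 30 while proud, 0 on the bench.
- keeper: Loose grey keeper plate 120 x 220 x 8 mm (x, y, z), 500 g: 12 mm pin holes at (0, +-96), six 34 mm square windows at (+-30, 0 and +-56) for lid knobs, black handle block in the middle 16 (x) x 40 (y), 8 to 62 mm above the origin. Either way round. Origin: centre of underside; z up. On the gasket its origin is at z 48.5 mm; pressed flush, 43.5; lid knobs then reach 27 mm above its origin.
- yellow (a joint): Yellow 'reset' push button on its black station, 34 mm in diameter, sprung: 0 = up, 0.006 m = fully pressed (5 N). It counts as pressed beyond 0.004.
- yellow_top (a point): Centre of the top face of the yellow button; it is pressed straight down. The three stations may stand in any order.
- green (a joint): Green 'start' push button on its black station, 34 mm in diameter, sprung: 0 = up, 0.006 m = fully pressed (5 N). It counts as pressed beyond 0.004.
- green_top (a point): Centre of the top face of the green button; it is pressed straight down. The three stations may stand in any order.
- estop (a joint): Red emergency-stop button on a yellow station (not to be pressed), 34 mm in diameter, sprung: 0 = up, 0.006 m = fully pressed (5 N). It counts as pressed beyond 0.004.
- estop_top (a point): Centre of the top face of the red emergency-stop button; it is pressed straight down. The three stations may stand in any order.
- oil: Bystander: white plastic bottle with red cap, 48 mm in diameter, 110 mm tall. Origin: centre of its underside.
- driver: Bystander: screwdriver lying on the bench along its own x. Origin: under its middle.

How it is judged:
By the outcome, as a careful person would: the job done as asked, in the order asked, and still so for the second after the job is handed in, with the robot touching nothing.
Of lid1, lid2, lid3, lid4, lid5, lid6 only 3 to 5 are there at a start; the rules pass over those that are not, and their reading is None.
At some moment in a run one of lid1, lid2, lid3, lid4, lid5, lid6, keeper may be knocked a few centimetres aside while the robot is not near it.
Once in a run the grip may slacken for a moment while it holds something.
It also fails if it takes over 210 s, if anything falls off the work surface, if the arm or the gripper's body presses on something with over 40 N, if the wrist force passes 120 N, or if a joint passes its speed limit or range.

## Working session

There is one attempt and no reset: what is moved stays moved. The work goes in short steps, Python scripts to look and compute and a tool call to move; the robot and the scene stay as the last step left them, time stands still between calls to the robot, and variables do not carry over. Pictures are saved under pics/ and viewed, and the job is handed in when it is done.

Besides the shell and the picture viewer there is one more tool, called after "Request:" as a command line: name --argument value ..., lists and objects as JSON in quotes. arm_command: Moves the arm, as the interface text tells. Its arguments: {"type":"object","properties":{"series":{"type":"array","items":{"type":"array"}},"squeeze":{"type":"number"}},"required":["series"]}

```bash
ls; mkdir -p pics; python3 - <<'E'
from cell import robot, imaging
import cv2
print(robot.get_obs())
for n in ("top","side"):
    print(n,imaging.get_calibration(n))
    im=imaging.camera(n); cv2.imwrite(f"pics/{n}0.png",im[:,:,::-1])
E
```

```text
pics
{'time': 0.0, 'joint_pos': array([ 1.13219801,  0.57656378,  0.02481007,  1.43793808, -0.01500218,
        1.12899113, -0.05649602]), 'dq': array([ 0.00063413,  0.00026253,  0.00168673, -0.00172944, -0.00024765,
       -0.00067933,  0.00227667]), 'effort': array([-1.65164496e-03, -7.65766168e+01,  2.24986866e+00, -2.85962605e+01,
        1.54035527e-02,  1.29493908e-02, -2.40139599e-05]), 'ee_pos': array([ 0.23436212, -0.63252374,  0.23840998]), 'tool_rot': array([ 9.84299870e-01,  1.76502205e-01, -1.86059982e-04, -8.37801122e-04]), 'ft_force': array([ 0.2935074 , -0.12782951,  1.13988993]), 'moment': array([-0.02775155, -0.02082645, -0.03439252]), 'finger_gap': 0.08551281792409732}
top {'vfov': 45.10562120199401, 'cx': 282.4204502841083, 'cy': 210.92285632877858, 'rvec': array([ 2.19317378, -2.16595125,  0.11378143]), 'tvec': array([-0.01753818,  0.53191082,  1.1054862 ])}
side {'vfov': 42.55365366112327, 'cx': 278.0866275233349, 'cy': 213.84740169807992, 'rvec': array([ 0.71825382, -2.42546398,  1.3152201 ]), 'tvec': array([0.46180447, 0.21283645, 1.17910877])}
```

View pics/top0.png

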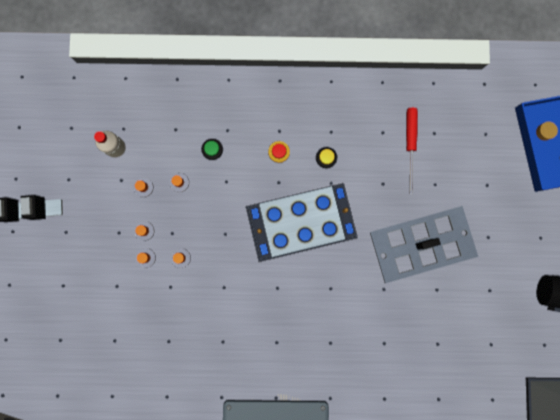

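View pics/side0.png

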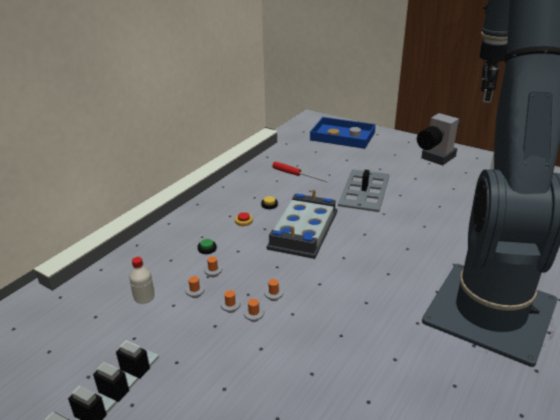

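```bash
cat > h.py <<'E'
import numpy as np, cv2
from cell import robot, imaging
def cam(n):
    c=imaging.get_calibration(n); f=210/np.tan(np.radians(c["vfov"]/2))
    K=np.array([[f,0,c["cx"]],[0,f,c["cy"]],[0,0,1]]); R=cv2.Rodrigues(c["rvec"])[0]
    return K,R,np.array(c["tvec"])
def proj(n,P):
    K,R,t=cam(n); p=(np.atleast_2d(P)@R.T+t)@K.T; return p[:,:2]/p[:,2:]
def back(n,uv,z):
    K,R,t=cam(n); o=-R.T@t; out=[]
    for u,v in np.atleast_2d(uv):
        d=R.T@np.linalg.solve(K,[u,v,1]); out.append(o+d*(z-o[2])/d[2])
    return np.array(out)
def shot(n,name,box=None,s=1):
    im=imaging.camera(n)[:,:,::-1].copy()
    cv2.imwrite(f"pics/{name}_full.png",im)
    if box:
        x0,y0,x1,y1=box; im=cv2.resize(im[y0:y1,x0:x1],None,fx=s,fy=s,interpolation=cv2.INTER_CUBIC)
        cv2.imwrite(f"pics/{name}.png",im)
    return cv2.imread(f"pics/{name}_full.png")
def blobs(im,lo,hi,mina=15):
    h=cv2.cvtColor(im,cv2.COLOR_BGR2HSV); m=cv2.inRange(h,lo,hi)
    n,l,st,c=cv2.connectedComponentsWithStats(m)
    return [(c[i].round(1),int(st[i,4])) for i in range(1,n) if st[i,4]>=mina]
E
python3 - <<'E'
from h import *
im=cv2.imread("pics/top0.png")
def sv(n,b,s):
    x0,y0,x1,y1=b; cv2.imwrite(f"pics/{n}.png",cv2.resize(im[y0:y1,x0:x1],None,fx=s,fy=s,interpolation=cv2.INTER_CUBIC))
sv("c_lids",(85,120,225,280),5*.75)
sv("c_blk",(235,175,365,270),6); sv("c_keep",(360,195,490,290),6)
sv("c_btn",(195,130,345,175),5)
for n,lo,hi in (("orange",(5,150,120),(14,255,255)),("blue",(100,150,80),(125,255,255)),("yel",(22,150,120),(35,255,255)),("green",(50,100,60),(85,255,255)),("red",(0,150,100),(4,255,255))):
    print(n,blobs(im,lo,hi))
K,R,t=cam("top"); print("cam pos",-R.T@t); K,R,t=cam("side"); print(-R.T@t)
print(proj("top",[[0,0,0],[.235,-.633,.24]]))
E
```

```text
orange [(array([277.8, 150.6]), 36), (array([176.4, 180.1]), 60), (array([139.9, 185.3]), 78), (array([140.5, 229.5]), 41), (array([143.2, 257.5]), 24)]
blue [(array([544.2, 139.5]), 2252), (array([339.8, 192.8]), 73), (array([322.5, 202.4]), 117), (array([298.3, 208.3]), 117), (array([255., 213.]), 71), (array([273.8, 214.1]), 118), (array([329.2, 228.4]), 120), (array([348.8, 228.1]), 73), (array([304.5, 234.5]), 119), (array([280.2, 240.4]), 121), (array([263.5, 248.9]), 73)]
yel [(array([278.3, 152.9]), 88), (array([326.5, 156.1]), 172)]
green [(array([210.9, 147.8]), 187)]
red [(array([411.4, 128.4]), 400), (array([ 99.5, 136.5]), 83), (array([278.8, 150.7]), 136)]
cam pos [0.42758575 0.00177534 1.15000162]
[-0.10940828  0.97811256  0.82473381]
[[274.3982243  454.22689128]
 [633.21737641 371.32355428]]
```

```bash
ls pics
```

```text
c_blk.png
c_btn.png
c_keep.png
c_lids.png
side0.png
top0.png
```

View pics/c_lids.png

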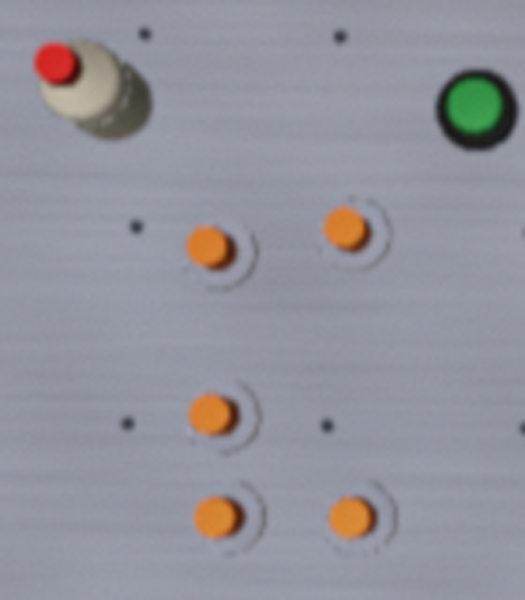

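View pics/c_blk.png

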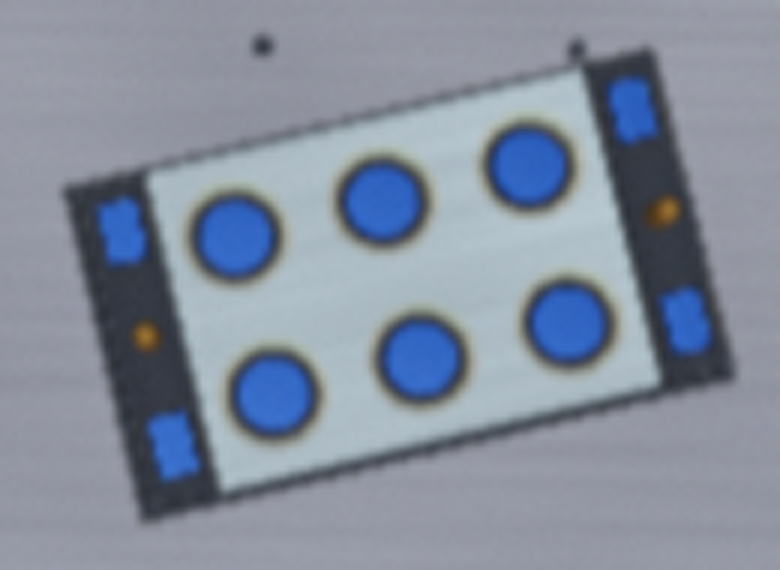

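View pics/c_keep.png

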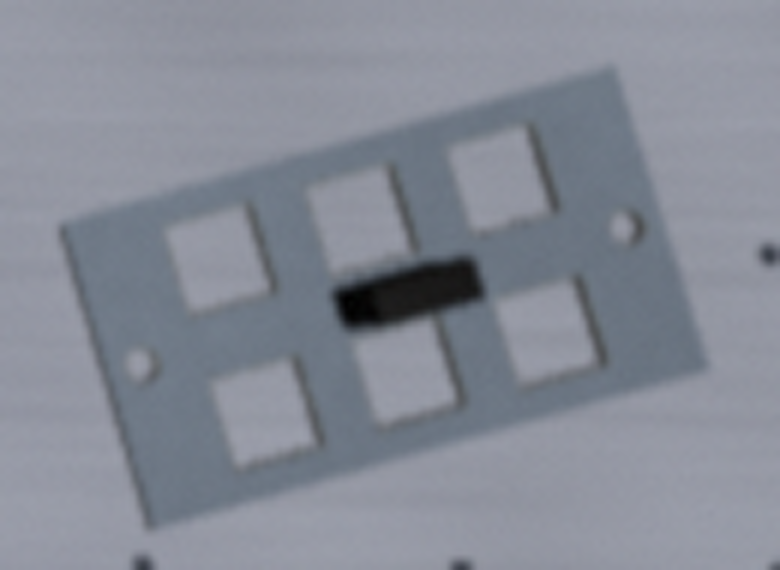

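```bash
python3 - <<'E'
from h import *
from scipy.optimize import least_squares
im=cv2.imread("pics/top0.png")
# bench holes
g=cv2.cvtColor(im,cv2.COLOR_BGR2GRAY)
bh=cv2.morphologyEx(g,cv2.MORPH_BLACKHAT,np.ones((9,9),np.uint8))
n,l,st,c=cv2.connectedComponentsWithStats((bh>35).astype(np.uint8))
pts=[]
for i in range(1,n):
    if 6<=st[i,4]<=40 and st[i,2]<8 and st[i,3]<8:
        m=(l==i); ys,xs=np.nonzero(m); w=bh[m].astype(float); pts.append((np.average(xs,weights=w),np.average(ys,weights=w)))
pts=np.array(pts); w=back("top",pts,0)[:,:2]
print(len(pts)); 
for p,q in zip(pts.round(1),w.round(4)): print(p,q)
seal={1:(0,0)}
obs=[(322.5,202.4),(298.3,208.3),(273.8,214.1),(329.2,228.4),(304.5,234.5),(280.2,240.4)]
W=back("top",obs,0.030); print(W.round(4))
print(np.linalg.norm(W[0]-W[2]),np.linalg.norm(W[0]-W[3]),W.mean(0))
E
```

```text
95
[21.6 76.5] [0.8405 0.5995]
[73.5 77.2] [0.8407 0.4791]
[125.2  78. ] [0.8408 0.3592]
[176.9  79. ] [0.8404 0.2388]
[228.2  79.8] [0.8404 0.1193]
[279.5  80.5] [ 8.407e-01 -7.000e-04]
[330.9  81.2] [ 0.841 -0.121]
[382.   82.1] [ 0.8409 -0.2411]
[433.  83.] [ 0.8406 -0.3611]
[484.   83.8] [ 0.8406 -0.4814]
[534.9  84.5] [ 0.8409 -0.6019]
[ 18.9 127. ] [0.7206 0.5984]
[ 71.  127.9] [0.7203 0.4789]
[123.1 128.7] [0.7204 0.3591]
[175.2 129.2] [0.7208 0.2391]
[227.  130.1] [0.7207 0.1193]
[279.  130.8] [ 0.7207 -0.001 ]
[330.7 131.7] [ 0.7205 -0.1211]
[382.4 132.3] [ 0.7207 -0.2413]
[433.9 133. ] [ 0.7209 -0.3615]
[485.1 134. ] [ 0.7205 -0.481 ]
[407.7 149.1] [ 0.682  -0.2999]
[ 15.5 178.5] [0.6007 0.599 ]
[ 68.3 179.3] [0.6006 0.4791]
[121. 180.] [0.6006 0.3591]
[225.9 181.4] [0.6007 0.1192]
[278.2 182.1] [ 0.6007 -0.0008]
[341.3 184.7] [ 0.5967 -0.1459]
[382.5 183.6] [ 0.6006 -0.2408]
[434.8 184.2] [ 0.6008 -0.3616]
[486.8 185. ] [ 0.6006 -0.4818]
[322.5 195.6] [ 0.5709 -0.1025]
[315.8 201.8] [ 0.5563 -0.0875]
[298.  201.4] [ 0.5567 -0.0467]
[329.4 202.5] [ 0.5552 -0.1186]
[291.5 20
[... 1397 characters left out ...]
.1] [ 0.2405 -0.0008]
[330.  342.8] [ 0.2401 -0.121 ]
[383.8 343.2] [ 0.2405 -0.2414]
[437.2 343.8] [ 0.2403 -0.3611]
[490.7 344.3] [ 0.2404 -0.4815]
[544.  344.8] [ 0.2404 -0.6016]
[  2.3 395.2] [0.1202 0.5988]
[ 57.1 395.6] [0.1203 0.4792]
[111.8 396. ] [0.1205 0.3593]
[166.5 396.5] [0.1205 0.2392]
[221.2 397. ] [0.1204 0.119 ]
[329.9 398. ] [ 0.1204 -0.1212]
[384.  398.6] [ 0.1202 -0.241 ]
[438.1 399. ] [ 0.1203 -0.3612]
[492.1 399.5] [ 0.1204 -0.4814]
[[ 0.5519 -0.1     0.03  ]
 [ 0.5379 -0.0461  0.03  ]
 [ 0.5243  0.0082  0.03  ]
 [ 0.494  -0.1151  0.03  ]
 [ 0.4798 -0.0604  0.03  ]
 [ 0.466  -0.0067  0.03  ]]
0.11169944984551759 0.05981423415906259 [ 0.5089715  -0.05335209  0.03      ]
```

```bash
cat >> h.py <<'E'
OFF=np.array([0.0005,-0.0010])
def pos(uv,z,n="top"):
    return back(n,uv,z)[:,:2]-(OFF if n=="top" else SOFF)
SOFF=np.zeros(2)
E
python3 - <<'E'
from h import *
from scipy.optimize import least_squares
T=lambda p,ox,oy,s:np.array(p,float)/s+(ox,oy)-0.5+0.5/s
print("lids\n",(1000*pos(T([(208,247),(346,229),(211,414),(217,517),(351,518)],85,120,3.75),.046)).round(1))
print("btn", (1000*pos([(210.9,147.8),(326.5,156.1),(278.8,151.2)],.03)).round(1))
cells=np.array([(30,-56),(30,0),(30,56),(-30,-56),(-30,0),(-30,56)])
obs=pos([(322.5,202.4),(298.3,208.3),(273.8,214.1),(329.2,228.4),(304.5,234.5),(280.2,240.4)],0.030)*1000
pins=pos(T([(664,211),(146,337)],235,175,6),.072)*1000
M=np.vstack([cells,[(0,-96),(0,96)]]); O=np.vstack([obs,pins])
def f(p):
    c,s=np.cos(p[2]),np.sin(p[2]); return (M@np.array([[c,s],[-s,c]])+p[:2]-O).ravel()
r=least_squares(f,[508,-52,.25]); print("block",r.x[:2],np.degrees(r.x[2]),r.fun.reshape(-1,2).round(1))
def cc(*p): return np.mean(p,0)
# keeper: windows at z~? use pin holes & outer corners at z=.008
M=np.array([(0,96),(0,-96),(60,110),(60,-110),(-60,-110),(-60,110)])
O=pos(T([(141,366),(626,228),(62,226),(614,66),(707,370),(150,528)],360,195,6),.008)*1000
r=least_squares(f,[500,-330,.25]); print("keeper",r.x[:2],np.degrees(r.x[2]),r.fun.reshape(-1,2).round(1))
# side bias check from grid
im=cv2.imread("pics/side0.png"); g=cv2.cvtColor(im,cv2.COLOR_BGR2GRAY)
bh=cv2.morphologyEx(g,cv2.MORPH_BLACKHAT,np.ones((7,7),np.uint8))
n,l,st,c=cv2.connectedComponentsWithStats((bh>30).astype(np.uint8)); R=[]
for i in range(1,n):
    if 4<=st[i,4]<=30 and st[i,2]<8 and st[i,3]<7:
        m=(l==i); ys,xs=np.nonzero(m); w=bh[m].astype(float)
        q=back("side",[(np.average(xs,weights=w),np.average(ys,weights=w))],0)[0,:2]; d=q-np.round(q/.12)*.12
        if np.hypot(*d)<.008: R.append(np.r_[q,d*1000])
R=np.array(R); print(R.round(2)); print(np.median(R,0))
E
```

```text
lids
 [[581.6 303.5]
 [593.3 223.2]
 [483.8 298. ]
 [424.3 292.3]
 [424.6 215.1]]
btn [[ 6.714e+02  1.525e+02]
 [ 6.562e+02 -1.075e+02]
 [ 6.659e+02 -1.000e-01]]
block [508.30027286 -52.24506956] 14.385345756640417 [[-0.1 -0. ]
 [-0.1  0.3]
 [-0.3  0.2]
 [-0.3  0.2]
 [-0.  -0.3]
 [-0.2  0.2]
 [ 0.7 -1.1]
 [ 0.4  0.5]]
keeper [ 462.11697188 -330.38020506] 16.3997540483021 [[ 0.1  0. ]
 [ 0.1  0.1]
 [ 1.4  0.9]
 [ 0.   0.3]
 [-0.4 -0.8]
 [-1.1 -0.5]]
[[ 0.36 -0.24 -1.84 -1.26]
 [ 0.84  0.12 -1.7  -0.67]
 [ 0.24 -0.24 -0.54 -0.65]
 [ 0.6  -0.   -0.97 -1.3 ]
 [ 0.36 -0.12 -0.41 -0.51]
 [ 0.24 -0.12 -0.72 -0.83]
 [ 0.6   0.12 -1.7  -0.4 ]
 [ 0.36 -0.   -1.54 -0.97]
 [ 0.72  0.24 -1.39 -0.7 ]
 [ 0.48  0.12 -0.81 -1.37]
 [ 0.84  0.36 -1.36 -0.96]
 [ 0.24 -0.   -0.68 -1.42]
 [ 0.36  0.12 -1.04 -0.59]
 [ 0.48  0.24 -0.94 -0.65]
 [ 0.84  0.48 -1.11 -0.7 ]
 [-0.12 -0.12  1.66 -0.25]
 [ 0.24  0.12 -1.09 -0.9 ]
 [ 0.6   0.36 -1.11 -0.44]
 [ 0.36  0.24 -1.1  -1.21]
 [ 0.72  0.48 -0.88 -1.08]
 [ 0.12  0.12 -1.02 -1.34]
 [ 0.48  0.36 -0.94 -0.87]
 [ 0.84  0.6  -0.54 -0.45]
 [-0.12 -0.   -1.28 -2.16]
 [ 0.24  0.24 -1.23 -1.53]
 [ 0.6   0.48 -1.08 -1.67]
 [ 0.36  0.36 -1.07 -0.86]
 [-0.    0.12 -1.71  0.35]
 [ 0.72  0.6  -0.9  -0.94]
 [ 0.12  0.24 -0.78 -1.34]
 [ 0.48  0.48 -0.49 -1.09]
 [-0.12  0.12 -1.   -1.37]
 [ 0.24  0.36 -1.08 -1.32]
 [ 0.6   0.6  -0.99 -0.73]
 [-0.    0.24 -1.03 -1.45]
 [ 0.36  0.48 -0.85 -1.16]
 [ 0.12  0.36 -0.98 -1.2 ]
 [ 0.48  0.6  -0.99 -0.85]
 [-0.12  0.24 -0.94 -1.22]
 [ 0.24  0.48 -0.41 -1.71]]
[ 0.35894559  0.23872177 -0.99901263 -0.96597068]
```

View pics/c_btn.png

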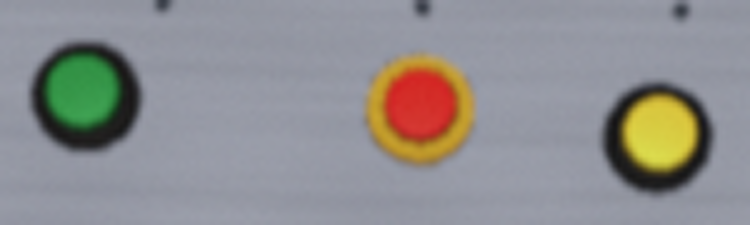

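Request:
arm_command --series '[[[0,0,10.5],[31,49,0],85],[[0,0,10.5],[31,49,0],85],[[0,0,10.5],[31,49,0],85],[[0,0,10.5],[31,49,0],85],[[0,0,10.5],[31,49,0],60],[[0,0,10.5],[31,49,0],46],[[0,0,10.5],[31,49,0],46],[[0,0,10.5],[31,49,0],46],[[0,0,0],[25,49,0],46],[[0,0,0],[0,49,0],46]]' --squeeze 50

```text
time: 1.35
ee_pos: [0.5088, -0.1407, 0.2389]
tool_rot: [0.613, 0.79, 0.001, -0.0]
ft_force: [0.1, -0.5, 0.7]
finger_gap: 0.046
```

```bash
python3 - <<'E'
from h import *
print(robot.get_obs()); shot("top","t1"); o=robot.get_obs(); print(o["ee_pos"],o["dq"],o["tool_rot"],o["ft_force"])
E
```

```text
{'time': 1.35, 'joint_pos': array([ 0.50377097,  0.3813686 , -0.45130477,  1.81407248,  0.19416073,
        0.98960498,  0.22475313]), 'dq': array([-0.58574138, -0.1861397 , -0.09758662,  0.32127788, -0.02687981,
       -0.11771048, -0.71374138]), 'effort': array([  5.36259145, -55.19674659,  -3.17593932, -27.33515024,
         0.21231386,   0.32313013,   1.42643418]), 'ee_pos': array([ 0.50883853, -0.14074915,  0.23885674]), 'tool_rot': array([ 6.12959857e-01,  7.90113849e-01,  5.43658040e-04, -1.53365716e-04]), 'ft_force': array([ 0.06285755, -0.48461772,  0.7076813 ]), 'moment': array([-0.0162744 , -0.02483399, -0.01108122]), 'finger_gap': 0.04597714957878531}
[ 0.50819    -0.13327095  0.23928713] [ 0.04501352  0.00043128  0.00358414 -0.02298068 -0.00615192  0.01874693
  0.13263362] [ 0.61016102  0.79227422  0.00185511 -0.0012841 ] [-0.38029547  7.11867148 -0.14781527]
```

View pics/t1_full.png

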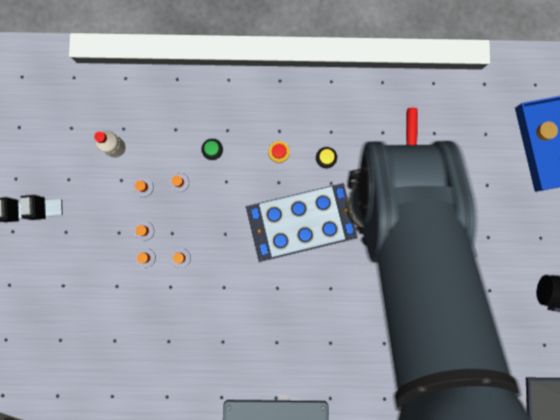

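Request:
arm_command --series '[[[0,0,0],[-10,44,0],46],[[0,0,0],[-10,44,0],46],[[0,0,0],[-10,44,0],46],[[0,0,0],[-10,44,-10],46],[[0,0,0],[-10,44,-20],46],[[0,0,0],[-11,44,-30],46],[[0,0,0],[-11,44,-30],46],[[0,0,0],[-11,44,-30],46],[[0,0,0],[0,0,0],46],[[0,0,0],[0,0,0],46]]'

```text
time: 2.65
ee_pos: [0.4245, 0.2084, 0.1192]
tool_rot: [0.613, 0.79, -0.001, 0.0]
ft_force: [0.3, -1.1, -0.5]
finger_gap: 0.046
```

```bash
python3 - <<'E'
from h import *
o=robot.get_obs();print(o["ee_pos"],o["dq"].round(3),o["tool_rot"]); im=shot("top","t2",(85,120,225,280),3.75)
o=robot.get_obs();print(o["ee_pos"],o["tool_rot"]);shot("side","s2",(120,210,320,360),4)
E
```

```text
[0.42445882 0.20844771 0.11917071] [ 0.03  -0.018  0.006 -0.003 -0.001 -0.001 -0.003] [ 6.13282203e-01  7.89863671e-01 -5.66071420e-04  4.19775582e-06]
[0.42495892 0.20795383 0.11950093] [ 6.13898685e-01  7.89384744e-01 -2.29667919e-04  2.78444985e-04]
```

View pics/t2_full.png

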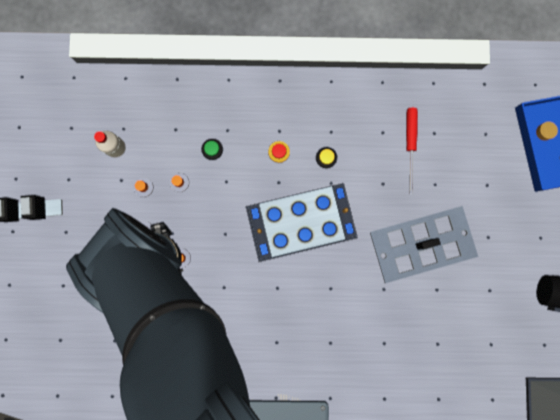

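View pics/s2.png

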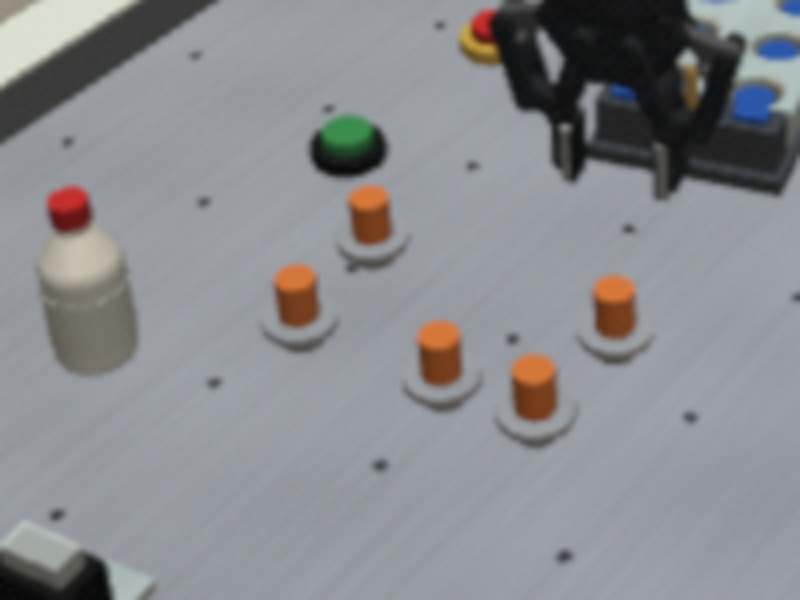

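```bash
python3 - <<'E'
from h import *
print((proj("side",[[.425,.208,.1115],[.4246,.2151,.046],[.5816,.3035,.046],[.4246,.2151,.046]])-(120,210))*4+1.5)
# side positions of knob tops
print((1000*back("side",np.array([(615,289),(534,368),(439,335),(296,279),(370,198)])/4+(119.6,209.6),.046)).round(1))
E
```

```text
[[617.05071763 186.62628416]
 [612.94775892 286.99588467]
 [294.66380746 276.15266191]
 [612.94775892 286.99588467]]
[[422.8 215.9  46. ]
 [422.9 293.   46. ]
 [482.1 299.2  46. ]
 [579.4 305.   46. ]
 [591.7 224.6  46. ]]
```

Request:
arm_command --series '[[[0,0,0],[0,7,-22],46],[[0,0,0],[0,0,-22],46],[[0,0,0],[0,0,-22],46],[[0,0,0],[0,0,-22],46],[[0,0,0],[0,0,0],20],[[0,0,0],[0,0,0],20],[[0,0,0],[0,0,0],20],[[0,0,0],[0,0,0],20],[[0,0,0],[0,0,20],20],[[0,0,0],[0,0,0],20]]'

```text
time: 4.0
ee_pos: [0.4252, 0.2164, 0.0524]
tool_rot: [0.614, 0.79, 0.001, 0.0]
ft_force: [-0.1, -0.0, -0.8]
finger_gap: 0.022
```

```bash
python3 - <<'E'
from h import *
shot("side","s3",(120,210,320,360),4)
E
```

```text
(no output)
```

View pics/s3.png

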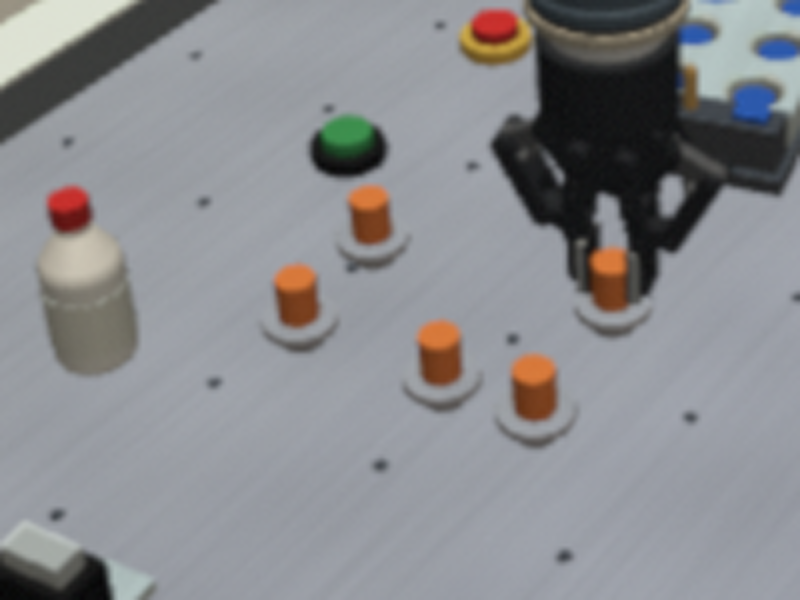

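Request:
arm_command --series '[[[0,0,0],[0,0,50],20],[[0,0,0],[0,0,50],20],[[0,0,0],[10,-47,0],20],[[0,0,0],[10,-47,0],20],[[0,0,0],[10,-47,0],20],[[0,0,0],[10,-47,0],20],[[0,0,0],[10,-47,0],20],[[0,0,0],[10,-47,0],20],[[0,0,0],[8,-47,0],20],[[0,0,0],[0,0,0],20]]' --squeeze 60

```text
time: 5.3
ee_pos: [0.4922, -0.1173, 0.1502]
tool_rot: [0.616, 0.788, -0.001, -0.0]
ft_force: [-0.8, 1.0, -0.7]
finger_gap: 0.022
```

Request:
arm_command --series '[[[0,0,0],[0,0,-25],20],[[0,0,0],[0,0,-25],20],[[0,0,0],[0,0,-25],20],[[0,0,0],[0,0,0],20],[[0,0,0],[0,0,0],20],[[0,0,0],[0,0,0],20],[[0,0,0],[0,0,0],20],[[0,0,0],[0,0,0],20],[[0,0,0],[0,0,0],20],[[0,0,0],[0,0,0],20]]'

```text
time: 6.55
ee_pos: [0.4925, -0.113, 0.0763]
tool_rot: [0.613, 0.79, 0.0, -0.0]
ft_force: [0.1, 0.2, -0.1]
finger_gap: 0.0221
```

```bash
python3 - <<'E'
from h import *
o=robot.get_obs();print(o["ee_pos"],o["dq"].round(3),o["tool_rot"])
shot("side","s4",(240,160,400,280),5)
shot("top","t4",(235,175,365,270),6)
o=robot.get_obs();print(o["ee_pos"])
E
```

```text
[ 0.49249153 -0.11296972  0.0763076 ] [-0.001  0.001  0.002  0.002  0.001  0.002  0.001] [ 6.13419452e-01  7.89757289e-01  4.59944595e-07 -1.33684970e-05]
[ 0.49251506 -0.1129421   0.07629325]
```

View pics/s4.png

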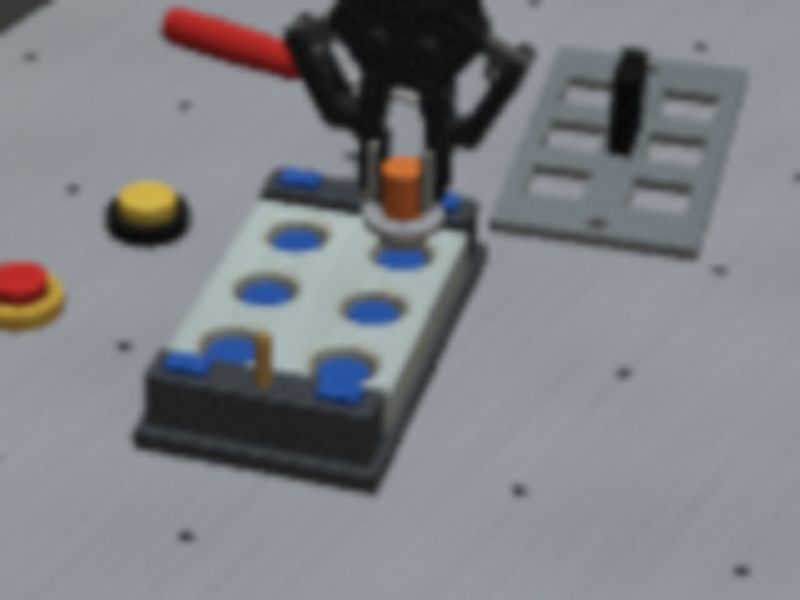

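View pics/t4.png

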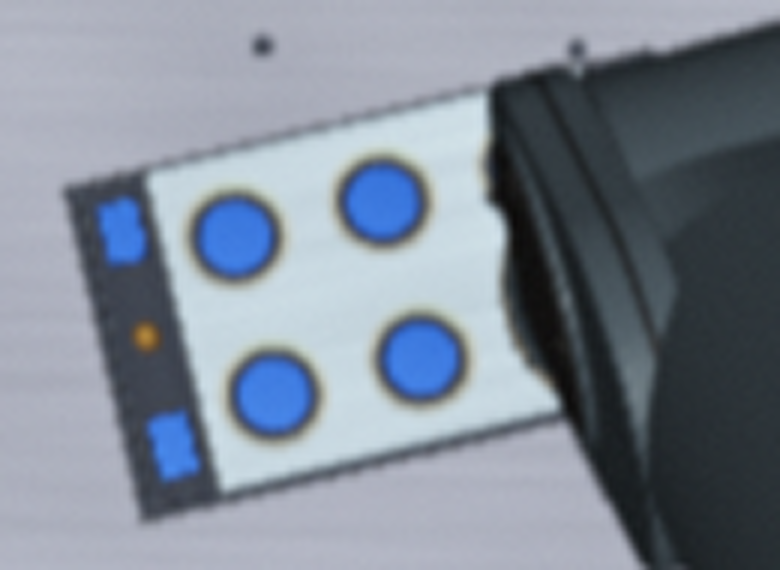

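Request:
arm_command --series '[[[0,0,0],[1,0,-5],20],[[0,0,0],[0,0,-5],20],[[0,0,0],[0,0,-4],20],[[0,0,0],[0,0,-2],20],[[0,0,0],[0,0,-2],20],[[0,0,0],[0,0,-2],20],[[0,0,0],[0,0,-2],20],[[0,0,0],[0,0,0],20],[[0,0,0],[0,0,0],20],[[0,0,0],[0,0,0],20]]'

```text
time: 7.9
ee_pos: [0.4936, -0.113, 0.0554]
tool_rot: [0.613, 0.79, -0.0, 0.001]
ft_force: [-4.4, 1.0, 19.5]
finger_gap: 0.0222
```

Request:
arm_command --series '[[[0,0,0],[0,0,0],44],[[0,0,0],[0,0,0],44],[[0,0,0],[0,0,0],44],[[0,0,0],[0,0,25],44],[[0,0,0],[0,0,45],44],[[0,0,0],[14,48,5],44],[[0,0,0],[14,48,0],44],[[0,0,0],[14,48,0],44],[[0,0,0],[14,48,0],44],[[0,0,0],[14,48,0],44]]'

```text
time: 9.15
ee_pos: [0.5638, 0.1285, 0.1291]
tool_rot: [0.613, 0.79, -0.0, -0.0]
ft_force: [0.0, -0.5, 0.2]
finger_gap: 0.0443
```

```bash
cat >> h.py <<'E'
def look(name):
    im=shot("top",name+"t"); shot("side",name+"s",(120,160,400,370),2.8)
    cv2.imwrite(f"pics/{name}t.png",cv2.resize(im[120:280,85:365],None,fx=2.8,fy=2.8,interpolation=cv2.INTER_CUBIC))
    o=robot.get_obs(); print(o["time"],(o["ee_pos"]*1000).round(1),o["finger_gap"],o["ft_force"].round(1),o["dq"].round(2))
    s=cv2.imread(f"pics/{name}s_full.png")
    print("top",[(b[0],b[1],(1000*pos([b[0]],.044)[0]).round(0)) for b in blobs(im,(5,150,150),(16,255,255))])
E
python3 - <<'E'
from h import *
look("a")
E
```

```text
9.25 [564.1 134.4 129.5] 0.04414497361749055 [-0.8 -0.4 -0.3] [ 0.07 -0.02  0.05  0.05  0.01  0.    0.05]
top [(array([278.4, 150. ]), 44, array([666.,   1.])), (array([140.1, 185.3]), 80, array([582., 304.])), (array([329.3, 227.7]), 31, array([ 494., -113.])), (array([140.6, 229.8]), 52, array([484., 299.])), (array([143.5, 256.7]), 31, array([426., 291.]))]
```

View pics/as.png

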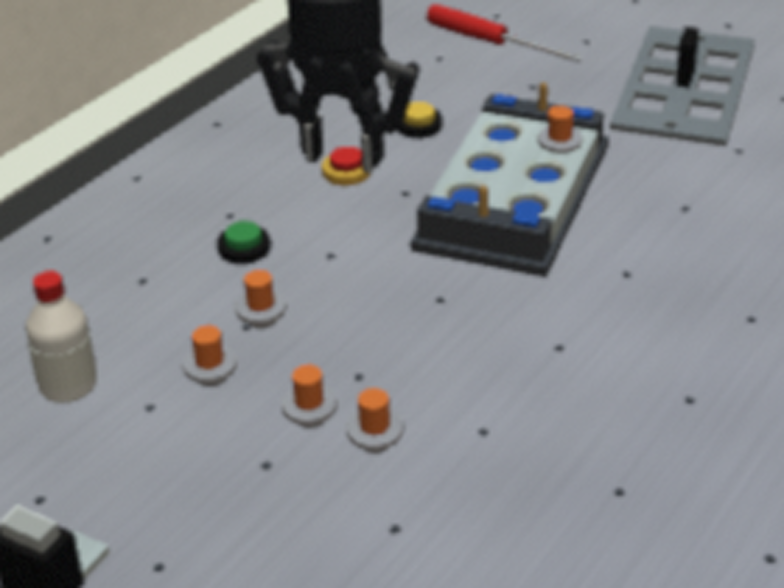

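View pics/at.png

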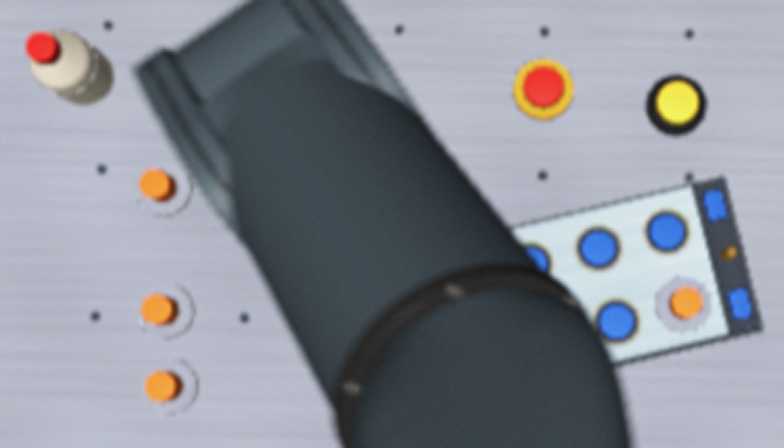

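Request:
arm_command --series '[[[0,0,0],[15,48,0],44],[[0,0,0],[15,48,0],44],[[0,0,0],[0,0,-30],44],[[0,0,0],[0,0,-30],44],[[0,0,0],[0,0,-20],44],[[0,0,0],[0,0,0],44],[[0,0,0],[0,0,-18],44],[[0,0,0],[0,0,0],44],[[0,0,0],[0,0,0],44],[[0,0,0],[0,0,0],20]]'

```text
time: 10.5
ee_pos: [0.5938, 0.2232, 0.0319]
tool_rot: [0.613, 0.79, 0.0, 0.0]
ft_force: [-0.4, -0.3, -0.4]
finger_gap: 0.027
```

Request:
arm_command --series '[[[0,0,0],[0,0,0],20],[[0,0,0],[0,0,0],20],[[0,0,0],[0,0,50],20],[[0,0,0],[0,0,50],20],[[0,0,0],[-9,-45,10],20],[[0,0,0],[-9,-45,0],20],[[0,0,0],[-9,-45,0],20],[[0,0,0],[-9,-45,0],20],[[0,0,0],[-10,-44,0],20],[[0,0,0],[-10,-44,0],20]]'

```text
time: 11.75
ee_pos: [0.5368, -0.0464, 0.1411]
tool_rot: [0.613, 0.79, -0.0, -0.0]
ft_force: [1.0, -0.7, -1.2]
finger_gap: 0.0225
```

Request:
arm_command --series '[[[0,0,0],[0,0,-25],20],[[0,0,0],[0,0,-25],20],[[0,0,0],[0,0,-15],20],[[0,0,0],[0,0,0],20],[[0,0,0],[0,0,0],20],[[0,0,0],[0,0,0],20],[[0,0,0],[0,0,0],20],[[0,0,0],[0,0,0],20],[[0,0,0],[0,0,0],20],[[0,0,0],[0,0,0],20]]'

```text
time: 13.0
ee_pos: [0.5375, -0.045, 0.0763]
tool_rot: [0.613, 0.79, -0.0, -0.0]
ft_force: [0.9, 0.9, -1.2]
finger_gap: 0.0219
```

```bash
python3 - <<'E'
from h import *
look("b")
E
```

```text
13.1 [537.5 -44.9  76.3] 0.021838287489054607 [-0.4  0.2 -0.5] [ 0.  0.  0.  0. -0.  0.  0.]
top [(array([278.4, 148.8]), 38, array([668.,   1.])), (array([140.1, 185.3]), 79, array([582., 304.])), (array([140.4, 229.7]), 56, array([485., 300.])), (array([143.2, 256.7]), 36, array([426., 291.]))]
```

View pics/bs.png

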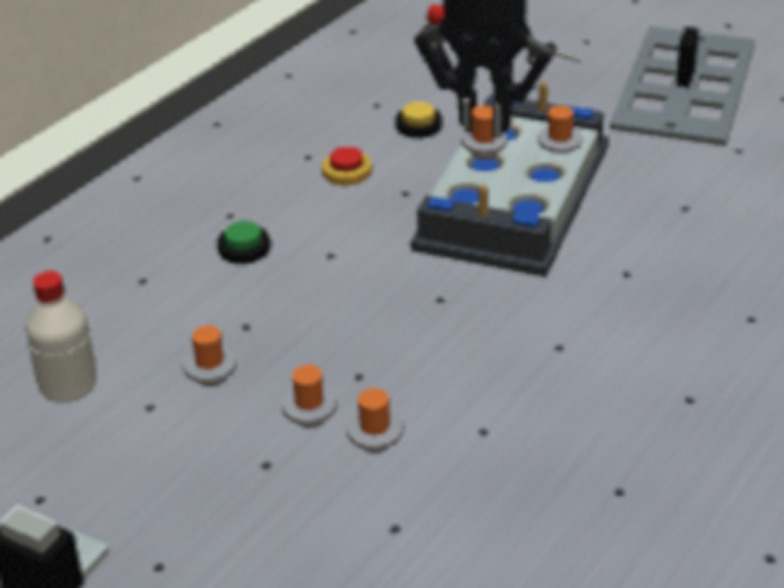

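Request:
arm_command --series '[[[0,0,0],[0,0,-5],20],[[0,0,0],[0,0,-5],20],[[0,0,0],[0,0,-4],20],[[0,0,0],[0,0,-2],20],[[0,0,0],[0,0,-2],20],[[0,0,0],[0,0,-2],20],[[0,0,0],[0,0,-2],20],[[0,0,0],[0,0,-1],20],[[0,0,0],[0,0,0],20],[[0,0,0],[0,0,0],20]]'

```text
time: 14.35
ee_pos: [0.5379, -0.0449, 0.0551]
tool_rot: [0.613, 0.79, 0.0, 0.001]
ft_force: [-7.7, -0.5, 25.6]
finger_gap: 0.0222
```

Request:
arm_command --series '[[[0,0,0],[0,0,0],44],[[0,0,0],[0,0,0],44],[[0,0,0],[0,0,0],44],[[0,0,0],[0,0,25],44],[[0,0,0],[0,0,50],44],[[0,0,0],[6,50,0],44],[[0,0,0],[6,50,0],44],[[0,0,0],[6,50,0],44],[[0,0,0],[6,50,0],44],[[0,0,0],[6,50,0],44]]'

```text
time: 15.6
ee_pos: [0.5675, 0.2066, 0.128]
tool_rot: [0.613, 0.79, -0.0, -0.0]
ft_force: [0.7, 0.5, 0.3]
finger_gap: 0.0438
```

```bash
python3 - <<'E'
from h import *
look("c")
E
```

```text
15.7 [566.8 212.8 128.4] 0.04416919462858402 [-0.6  0.5 -0.1] [ 0.06 -0.02  0.06  0.05  0.01  0.    0.05]
top [(array([278.4, 150. ]), 44, array([666.,   1.])), (array([297.6, 207.6]), 28, array([538., -43.])), (array([329.3, 227.7]), 29, array([ 494., -113.])), (array([142.9, 256.8]), 35, array([426., 292.]))]
```

View pics/cs.png

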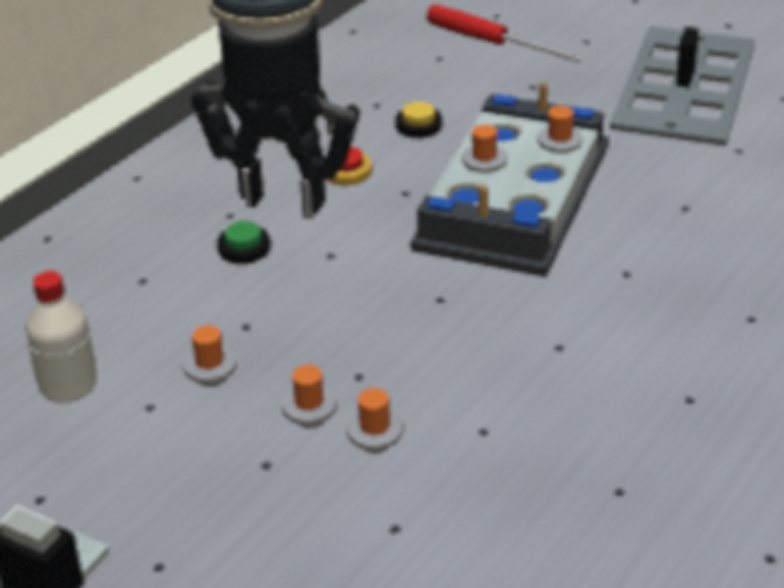

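Request:
arm_command --series '[[[0,0,0],[7,49,0],44],[[0,0,0],[7,49,0],44],[[0,0,0],[0,0,-30],44],[[0,0,0],[0,0,-30],44],[[0,0,0],[0,0,-20],44],[[0,0,0],[0,0,0],44],[[0,0,0],[0,0,-16],44],[[0,0,0],[0,0,0],44],[[0,0,0],[0,0,0],44],[[0,0,0],[0,0,0],20]]'

```text
time: 16.95
ee_pos: [0.5818, 0.3032, 0.0329]
tool_rot: [0.613, 0.79, 0.0, 0.0]
ft_force: [-0.3, -0.0, 0.3]
finger_gap: 0.027
```

Request:
arm_command --series '[[[0,0,0],[0,0,0],20],[[0,0,0],[0,0,0],20],[[0,0,0],[0,0,50],20],[[0,0,0],[0,0,50],20],[[0,0,0],[-13,-45,10],20],[[0,0,0],[-13,-45,0],20],[[0,0,0],[-13,-45,0],20],[[0,0,0],[-13,-45,0],20],[[0,0,0],[-13,-45,0],20],[[0,0,0],[-13,-45,0],20]]'

```text
time: 18.2
ee_pos: [0.5028, 0.0316, 0.1422]
tool_rot: [0.613, 0.79, -0.0, 0.0]
ft_force: [0.7, -0.8, -1.2]
finger_gap: 0.0218
```

Request:
arm_command --series '[[[0,0,0],[-12,-46,0],20],[[0,0,0],[-12,-47,0],20],[[0,0,0],[0,0,-25],20],[[0,0,0],[0,0,-25],20],[[0,0,0],[0,0,-17],20],[[0,0,0],[0,0,0],20],[[0,0,0],[0,0,0],20],[[0,0,0],[0,0,0],20],[[0,0,0],[0,0,0],20],[[0,0,0],[0,0,0],20]]'

```text
time: 19.45
ee_pos: [0.4796, -0.06, 0.0756]
tool_rot: [0.613, 0.79, 0.0, 0.0]
ft_force: [-0.1, 0.4, -1.4]
finger_gap: 0.022
```

```bash
python3 - <<'E'
from h import *
look("d")
E
```

```text
19.55 [479.6 -60.   75.4] 0.02199717849857696 [ 0.7  1.1 -1.5] [ 0.  0. -0. -0.  0. -0. -0.]
top [(array([278.4, 150. ]), 44, array([666.,   1.])), (array([140.7, 230.1]), 78, array([484., 299.])), (array([142. , 257.3]), 75, array([425., 294.]))]
```

View pics/ds.png

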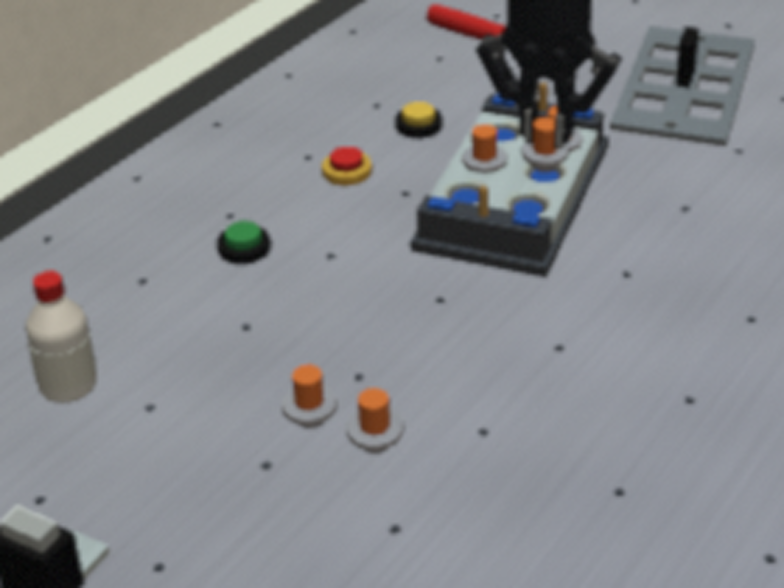

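Aligned over cell3; press in (offset 33, so home at TCP ≈57).

Request:
arm_command --series '[[[0,0,0],[0,0,-5],20],[[0,0,0],[0,0,-4],20],[[0,0,0],[0,0,-3],20],[[0,0,0],[0,0,-2],20],[[0,0,0],[0,0,-2],20],[[0,0,0],[0,0,-2],20],[[0,0,0],[0,0,-2],20],[[0,0,0],[0,0,-1],20],[[0,0,0],[0,0,0],20],[[0,0,0],[0,0,0],20]]'

```text
time: 20.8
ee_pos: [0.4799, -0.0599, 0.056]
tool_rot: [0.613, 0.79, 0.0, 0.001]
ft_force: [-6.4, 0.5, 29.6]
finger_gap: 0.022
```

Request:
arm_command --series '[[[0,0,0],[0,0,0],44],[[0,0,0],[0,0,0],44],[[0,0,0],[0,0,0],44],[[0,0,0],[0,0,25],44],[[0,0,0],[0,0,50],44],[[0,0,0],[1,51,0],44],[[0,0,0],[1,51,0],44],[[0,0,0],[1,51,0],44],[[0,0,0],[1,51,0],44],[[0,0,0],[0,51,0],44]]'

```text
time: 22.05
ee_pos: [0.4834, 0.1966, 0.1291]
tool_rot: [0.614, 0.79, -0.0, -0.0]
ft_force: [0.7, -0.2, -0.8]
finger_gap: 0.0444
```

```bash
python3 - <<'E'
from h import *
look("e")
E
```

```text
22.15 [482.8 202.1 129.5] 0.04430184047026433 [-0.7 -0.5  0.3] [ 0.07 -0.01  0.06  0.04  0.01  0.01  0.06]
top [(array([278.4, 150. ]), 44, array([666.,   1.])), (array([298.5, 206.7]), 65, array([540., -45.])), (array([329.9, 227.2]), 62, array([ 495., -114.])), (array([304.5, 233.5]), 34, array([481., -59.]))]
```

View pics/es.png

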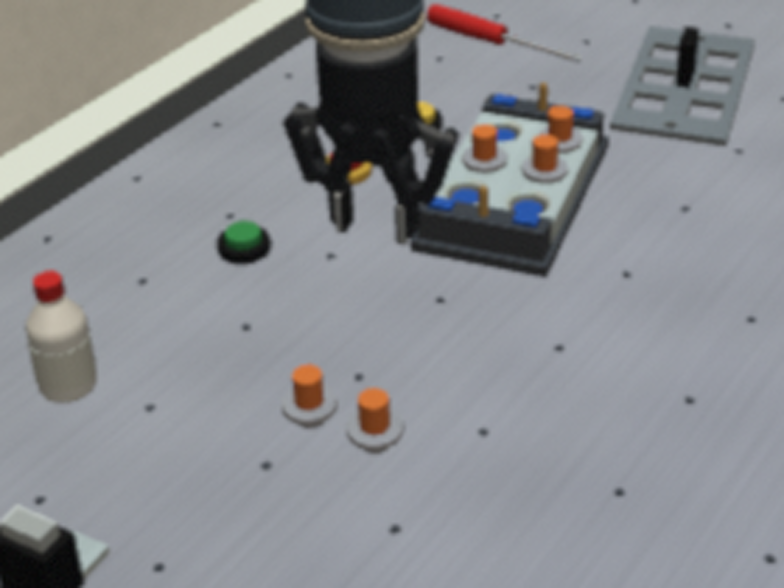

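Request:
arm_command --series '[[[0,0,0],[0,52,0],44],[[0,0,0],[0.5,51,0],44],[[0,0,0],[0,0,-30],44],[[0,0,0],[0,0,-30],44],[[0,0,0],[0,0,-20],44],[[0,0,0],[0,0,0],44],[[0,0,0],[0,0,-17],44],[[0,0,0],[0,0,0],44],[[0,0,0],[0,0,0],44],[[0,0,0],[0,0,0],20]]'

```text
time: 23.4
ee_pos: [0.4843, 0.2982, 0.0328]
tool_rot: [0.613, 0.79, 0.0, 0.0]
ft_force: [-0.2, 0.8, -0.4]
finger_gap: 0.0271
```

Request:
arm_command --series '[[[0,0,0],[0,0,0],20],[[0,0,0],[0,0,0],20],[[0,0,0],[0,0,50],20],[[0,0,0],[0,0,50],20],[[0,0,0],[7,-48,10],20],[[0,0,0],[7,-48,0],20],[[0,0,0],[7,-48,0],20],[[0,0,0],[6,-48,0],20],[[0,0,0],[6,-48,0],20],[[0,0,0],[6,-48,0],20]]'

```text
time: 24.65
ee_pos: [0.523, 0.0084, 0.1424]
tool_rot: [0.613, 0.79, 0.0, 0.0]
ft_force: [0.6, 0.3, -1.9]
finger_gap: 0.0223
```

Request:
arm_command --series '[[[0,0,0],[0,0,0],20],[[0,0,0],[0,0,0],20],[[0,0,0],[0,0,-25],20],[[0,0,0],[0,0,-25],20],[[0,0,0],[0,0,-17],20],[[0,0,0],[0,0,0],20],[[0,0,0],[0,0,0],20],[[0,0,0],[0,0,0],20],[[0,0,0],[0,0,0],20],[[0,0,0],[0,0,0],20]]'

```text
time: 25.9
ee_pos: [0.5231, 0.01, 0.0756]
tool_rot: [0.613, 0.79, 0.0, 0.0]
ft_force: [0.1, 0.3, -1.0]
finger_gap: 0.0218
```

```bash
python3 - <<'E'
from h import *
look("f")
E
```

```text
26.0 [523.1  10.   75.4] 0.02209872597205664 [ 0.  -0.2 -0.8] [-0.  0. -0.  0.  0. -0. -0.]
top [(array([275.7, 146.2]), 22, array([674.,   7.])), (array([143.3, 256.8]), 37, array([426., 291.]))]
```

View pics/fs.png

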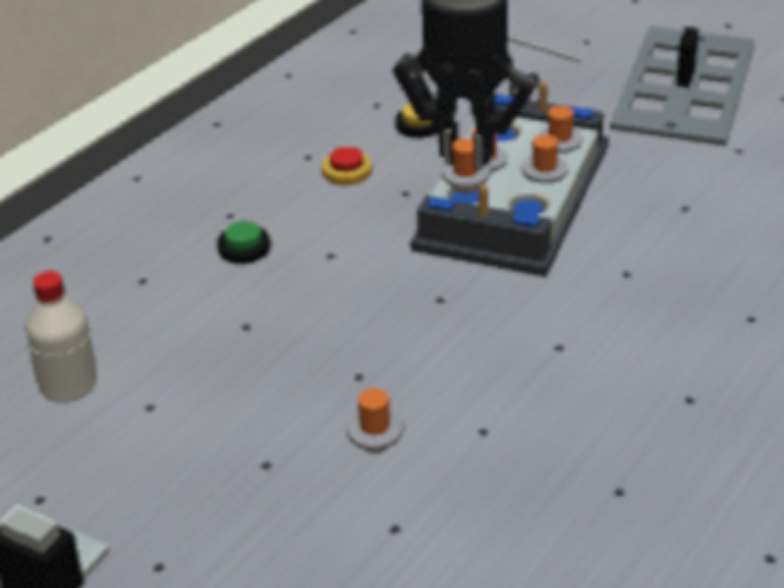

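Request:
arm_command --series '[[[0,0,0],[0,0,-5],20],[[0,0,0],[0,0,-4],20],[[0,0,0],[0,0,-3],20],[[0,0,0],[0,0,-2],20],[[0,0,0],[0,0,-2],20],[[0,0,0],[0,0,-2],20],[[0,0,0],[0,0,-2],20],[[0,0,0],[0,0,-1],20],[[0,0,0],[0,0,0],20],[[0,0,0],[0,0,0],20]]'

```text
time: 27.25
ee_pos: [0.5231, 0.01, 0.0567]
tool_rot: [0.613, 0.79, -0.0, 0.001]
ft_force: [-10.1, -0.4, 38.7]
finger_gap: 0.0222
```

Request:
arm_command --series '[[[0,0,0],[0,0,0],44],[[0,0,0],[0,0,0],44],[[0,0,0],[0,0,0],44],[[0,0,0],[0,0,25],44],[[0,0,0],[0,0,50],44],[[0,0,0],[-16,47,0],44],[[0,0,0],[-16,47,0],44],[[0,0,0],[-16,47,0],44],[[0,0,0],[-16,47,0],44],[[0,0,0],[0,0,0],44]]'

```text
time: 28.5
ee_pos: [0.4575, 0.2026, 0.1294]
tool_rot: [0.611, 0.792, 0.001, -0.001]
ft_force: [0.1, -0.3, 0.1]
finger_gap: 0.0442
```

```bash
python3 - <<'E'
from h import *
look("g")
E
```

```text
28.6 [458.8 198.2 129. ] 0.04385016300089698 [-0.5 -0.3  0.3] [ 0.03 -0.    0.02  0.    0.    0.    0.  ]
top [(array([278.4, 150. ]), 44, array([666.,   1.])), (array([298.3, 206.9]), 75, array([539., -44.])), (array([273.1, 213. ]), 57, array([525.,  11.])), (array([329.7, 227.4]), 72, array([ 495., -114.])), (array([304.7, 233.3]), 42, array([481., -59.]))]
```

View pics/gs.png

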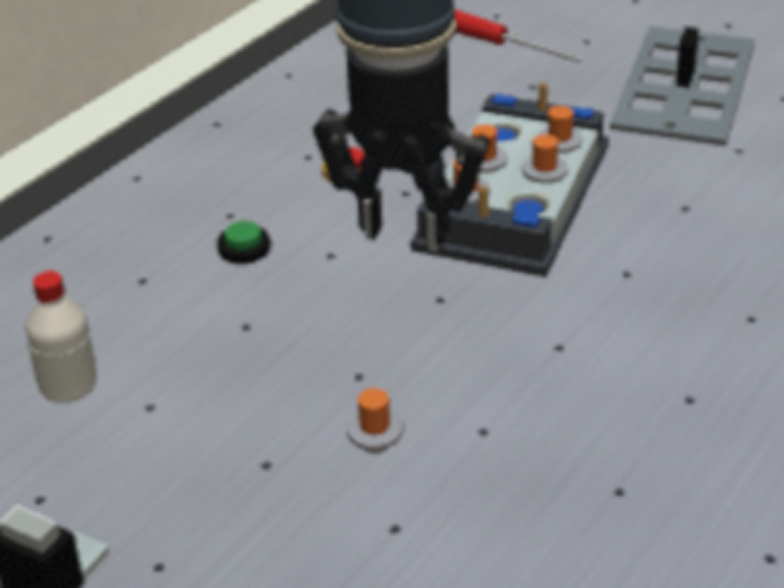

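Request:
arm_command --series '[[[0,0,0],[-17,47,0],44],[[0,0,0],[-17.5,47.5,0],44],[[0,0,0],[0,0,-30],44],[[0,0,0],[0,0,-30],44],[[0,0,0],[0,0,-20],44],[[0,0,0],[0,0,0],44],[[0,0,0],[0,0,-17],44],[[0,0,0],[0,0,0],44],[[0,0,0],[0,0,0],44],[[0,0,0],[0,0,0],20]]'

```text
time: 29.85
ee_pos: [0.425, 0.2926, 0.0331]
tool_rot: [0.614, 0.79, 0.001, 0.0]
ft_force: [0.4, 0.5, -0.7]
finger_gap: 0.0268
```

Request:
arm_command --series '[[[0,0,0],[0,0,0],20],[[0,0,0],[0,0,0],20],[[0,0,0],[0,0,50],20],[[0,0,0],[0,0,50],20],[[0,0,0],[7,-50,10],20],[[0,0,0],[7,-50,0],20],[[0,0,0],[7,-50,0],20],[[0,0,0],[7,-50,0],20],[[0,0,0],[6,-49,0],20],[[0,0,0],[6,-49,0],20]]'

```text
time: 31.1
ee_pos: [0.4645, -0.0071, 0.1427]
tool_rot: [0.613, 0.79, 0.0, 0.0]
ft_force: [0.3, 0.5, -0.3]
finger_gap: 0.0219
```

Request:
arm_command --series '[[[0,0,0],[0,0,0],20],[[0,0,0],[0,0,0],20],[[0,0,0],[0,0,-25],20],[[0,0,0],[0,0,-25],20],[[0,0,0],[0,0,-17],20],[[0,0,0],[0,0,0],20],[[0,0,0],[0,0,0],20],[[0,0,0],[0,0,0],20],[[0,0,0],[0,0,0],20],[[0,0,0],[0,0,0],20]]'

```text
time: 32.35
ee_pos: [0.4646, -0.0056, 0.0756]
tool_rot: [0.614, 0.79, 0.0, 0.0]
ft_force: [-0.3, 0.1, -0.8]
finger_gap: 0.0219
```

```bash
python3 - <<'E'
from h import *
look("i")
E
```

```text
32.45 [464.6  -5.5  75.4] 0.022242709960276708 [ 1.7  0.1 -1.4] [-0.  0.  0. -0.  0. -0.  0.]
top [(array([278.4, 150. ]), 44, array([666.,   1.])), (array([330.1, 227.3]), 71, array([ 495., -115.]))]
```

View pics/is.png

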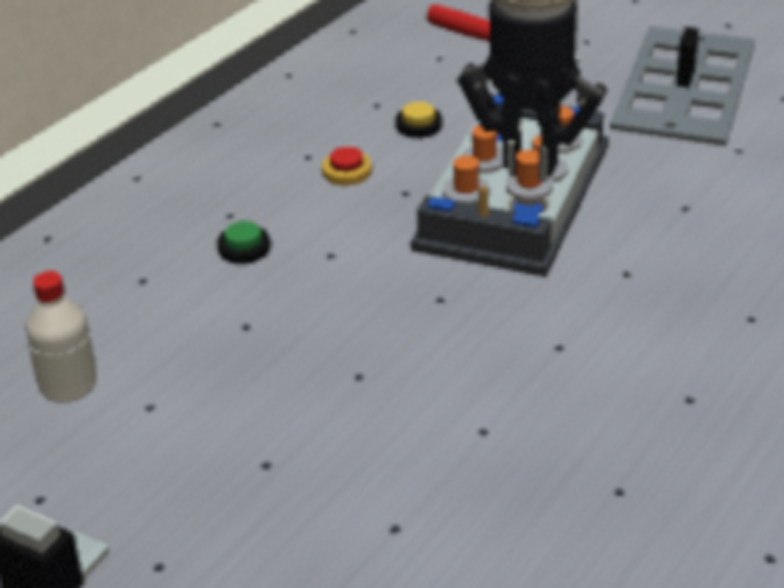

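Request:
arm_command --series '[[[0,0,0],[0.5,0,-5],20],[[0,0,0],[0,0,-4],20],[[0,0,0],[0,0,-3],20],[[0,0,0],[0,0,-2],20],[[0,0,0],[0,0,-2],20],[[0,0,0],[0,0,-2],20],[[0,0,0],[0,0,-2],20],[[0,0,0],[0,0,-1],20],[[0,0,0],[0,0,0],20],[[0,0,0],[0,0,0],20]]'

```text
time: 33.7
ee_pos: [0.465, -0.0056, 0.0569]
tool_rot: [0.613, 0.79, -0.0, 0.001]
ft_force: [-12.2, -1.5, 53.7]
finger_gap: 0.0219
```

Request:
arm_command --series '[[[0,0,0],[0,0,0],44],[[0,0,0],[0,0,0],44],[[0,0,0],[0,0,0],44],[[0,0,0],[0,0,25],44],[[0,0,0],[0,0,55],44],[[0,0,0],[0,-54,20],44],[[0,0,0],[0,-54,20],44],[[0,0,0],[0,-54,0],44],[[0,0,0],[0,-54,0],44],[[0,0,0],[0,0,0],44]]'

```text
time: 34.95
ee_pos: [0.4639, -0.2262, 0.1735]
tool_rot: [0.616, 0.787, -0.001, -0.0]
ft_force: [-0.6, 0.0, 0.6]
finger_gap: 0.0441
```

```bash
python3 - <<'E'
from h import *
look("j")
im=cv2.imread("pics/js_full.png"); cv2.imwrite("pics/j2.png",cv2.resize(im[140:260,260:400],None,fx=5,fy=5,interpolation=cv2.INTER_CUBIC))
c,s=np.cos(np.radians(14.39)),np.sin(np.radians(14.39))
for n,(a,b) in {"1":(-30,56),"2":(30,56),"3":(-30,0),"4":(30,0),"5":(-30,-56)}.items():
    x=508.3+a*c-b*s; y=-52.2+a*s+b*c
    for z in(70,76): 
        p=proj("side",[[(x-1)/1000,(y-1)/1000,z/1000]])[0]; print(n,z,((p+.5-(260,140))*5-.5).round(0))
E
```

```text
35.05 [ 464.7 -221.5  173.8] 0.043812876043663206 [ 0.   0.8 -0.2] [-0.03 -0.01 -0.02  0.01 -0.   -0.   -0.  ]
top [(array([278.4, 149.7]), 46, array([666.,   1.])), (array([298.3, 207. ]), 84, array([539., -44.])), (array([272.9, 213.4]), 78, array([524.,  11.])), (array([329.6, 227.7]), 82, array([ 494., -114.])), (array([304.8, 233.8]), 80, array([480., -59.])), (array([279.5, 240.4]), 72, array([465.,  -4.]))]
1 70 [245. 406.]
1 76 [245. 396.]
2 70 [132. 386.]
2 76 [132. 376.]
3 70 [275. 350.]
3 76 [275. 340.]
4 70 [166. 331.]
4 76 [166. 321.]
5 70 [303. 297.]
5 76 [304. 287.]
```

View pics/j2.png

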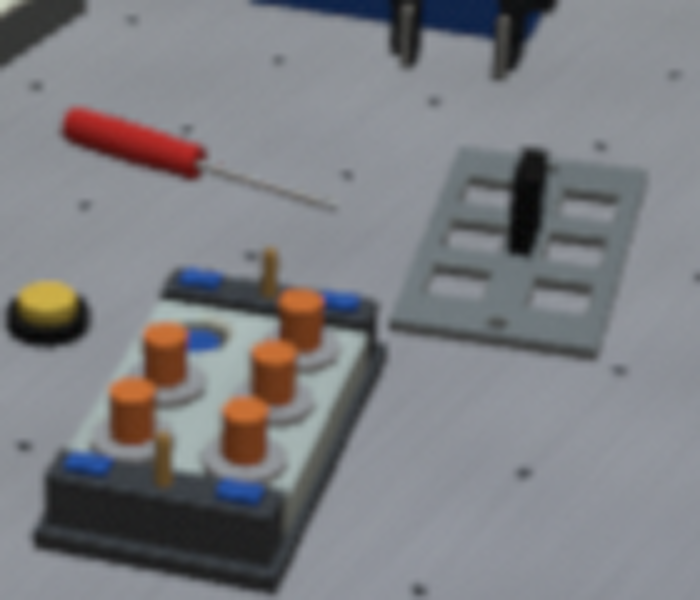

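View pics/jt_full.png

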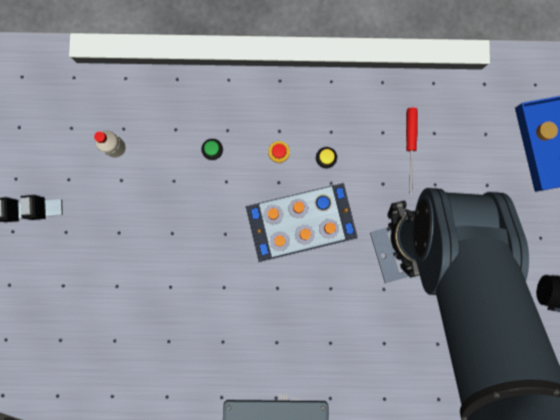

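Request:
arm_command --series '[[[0,0,2],[-1,-36,0],44],[[0,0,0],[-1,-36,0],44],[[0,0,0],[-1,-37,0],44],[[0,0,0],[0,0,-30],44],[[0,0,0],[0,0,-30],44],[[0,0,0],[0,0,-30],44],[[0,0,0],[0,0,0],44],[[0,0,0],[0,0,0],44],[[0,0,0],[0,0,0],44],[[0,0,0],[0,0,0],44]]'

```text
time: 36.3
ee_pos: [0.4624, -0.3307, 0.0853]
tool_rot: [0.6, 0.8, -0.0, 0.001]
ft_force: [0.9, 0.1, -0.4]
finger_gap: 0.0439
```

```bash
python3 - <<'E'
from h import *
o=robot.get_obs(); print(o["ee_pos"],o["tool_rot"],2*np.degrees(np.arctan2(o["tool_rot"][1],o["tool_rot"][0])))
shot("side","k",(320,120,420,220),6)
E
```

```text
[ 0.46243315 -0.33069948  0.08525718] [ 5.99571115e-01  8.00321102e-01 -5.34770485e-06  7.82681679e-04] 106.32159934238311
```

View pics/k.png

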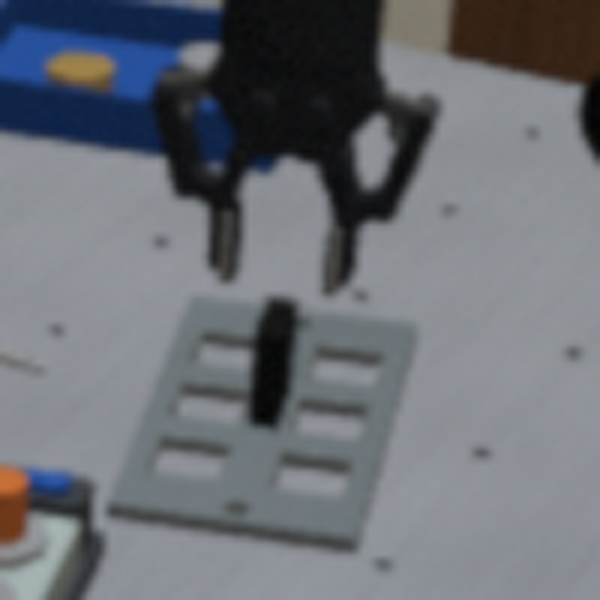

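Aligned. Descend to TCP z≈41 and grip.

Request:
arm_command --series '[[[0,0,0],[0,0,-22],44],[[0,0,0],[0,0,-22],44],[[0,0,0],[0,0,0],44],[[0,0,0],[0,0,0],44],[[0,0,0],[0,0,0],10],[[0,0,0],[0,0,0],10],[[0,0,0],[0,0,0],10],[[0,0,0],[0,0,0],10],[[0,0,0],[0,0,0],10],[[0,0,0],[0,0,0],10]]' --squeeze 90

```text
time: 37.6
ee_pos: [0.4625, -0.3308, 0.0414]
tool_rot: [0.6, 0.8, -0.0, 0.001]
ft_force: [-1.2, 1.0, 6.2]
finger_gap: 0.0152
```

Request:
arm_command --series '[[[0,0,0],[0,0,10],10],[[0,0,0],[0,0,20],10],[[0,0,0],[0,0,20],10],[[0,0,0],[0,0,20],10],[[0,0,0],[0,0,20],10],[[0,0,-2],[0,0,10],10],[[0,0,0],[0,0,0],10],[[0,0,0],[0,0,0],10],[[0,0,0],[0,0,0],10],[[0,0,0],[0,0,0],10]]'

```text
time: 38.85
ee_pos: [0.4618, -0.3303, 0.1398]
tool_rot: [0.613, 0.79, 0.0, -0.0]
ft_force: [0.6, 0.1, -4.0]
finger_gap: 0.0149
```

```bash
python3 - <<'E'
from h import *
o=robot.get_obs(); print(o["ee_pos"],o["finger_gap"],o["ft_force"],2*np.degrees(np.arctan2(o["tool_rot"][1],o["tool_rot"][0])))
shot("side","l",(300,100,420,220),6)
im=shot("top","lt",(360,175,490,290),6)
E
```

```text
[ 0.46184186 -0.33029786  0.13980108] 0.014873684308178061 [ 0.62245563  0.11397457 -3.98542843] 104.33674819442012
```

View pics/l.png

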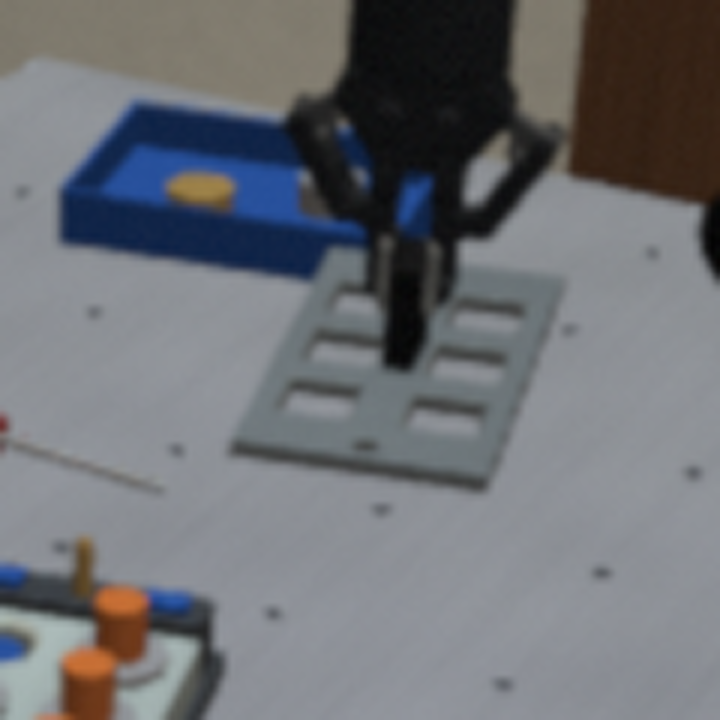

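View pics/lt.png

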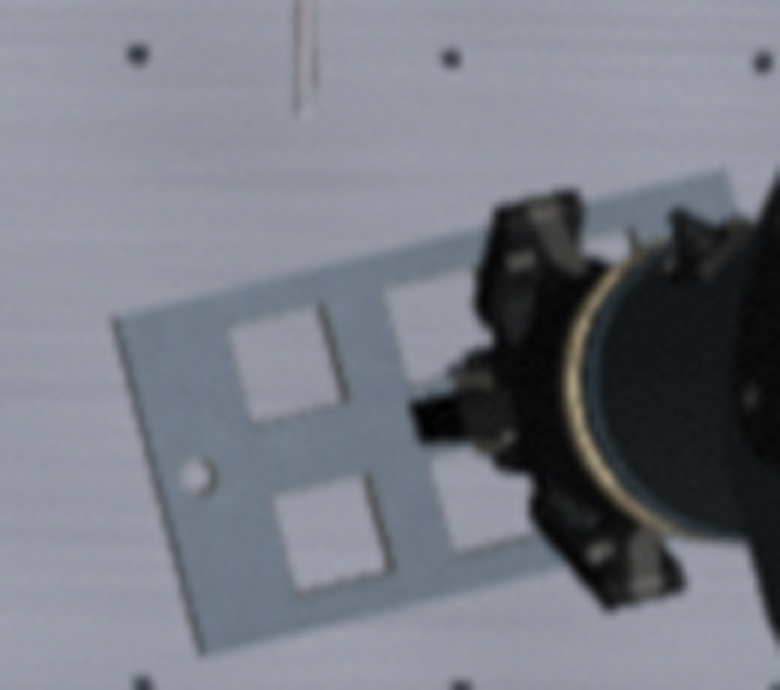

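```bash
python3 - <<'E'
from h import *
T=lambda p,ox,oy,s:np.array(p,float)/s+(ox,oy)-0.5+0.5/s
P=pos(T([(198,476),(114,318),(202,655)],360,175,6),.106)*1000
print(P)
d=P[1]-P[2]; print(np.degrees(np.arctan2(d[1],d[0])),np.linalg.norm(d))
th=np.radians(14.39); ex=np.array([np.cos(th),np.sin(th)]); ey=np.array([-ex[1],ex[0]])
print("centre est from hole",P[0]-96*ey, "corners",P[1]-60*ex-110*ey,P[2]+60*ex-110*ey)
E
```

```text
[[ 437.94095828 -237.29734289]
 [ 491.97375555 -208.6571473 ]
 [ 376.95306254 -238.16569685]]
14.38890280482427 118.74558651555748
centre est from hole [ 461.79895832 -330.28549178] corners [ 461.1934542  -330.11731792] [ 462.40794731 -329.80336744]
```

Request:
arm_command --series '[[[0,0,0],[4,20,0],10],[[0,0,0],[7,42,0],10],[[0,0,0],[7,42,0],10],[[0,0,0],[7,42,0],10],[[0,0,0],[7,42,0],10],[[0,0,0],[7,42,0],10],[[0,0,0],[5,30,0],10],[[0,0,0],[2.5,18,0],10],[[0,0,0],[0,0,0],10],[[0,0,0],[0,0,0],10]]'

```text
time: 40.2
ee_pos: [0.5081, -0.0536, 0.1402]
tool_rot: [0.614, 0.789, -0.001, 0.0]
ft_force: [-0.2, 0.0, -4.2]
finger_gap: 0.0148
```

Request:
arm_command --series '[[[0,0,0],[0,0,-8],10],[[0,0,0],[0,0,-8],10],[[0,0,0],[0,0,0],10],[[0,0,0],[0,0,0],10],[[0,0,0],[0,0,0],10],[[0,0,0],[0,0,0],10],[[0,0,0],[0,0,0],10],[[0,0,0],[0,0,0],10],[[0,0,0],[0,0,0],10],[[0,0,0],[0,0,0],10]]'

```text
time: 41.45
ee_pos: [0.5085, -0.0525, 0.1243]
tool_rot: [0.613, 0.79, -0.0, 0.0]
ft_force: [0.8, -0.4, -4.8]
finger_gap: 0.0148
```

```bash
python3 - <<'E'
from h import *
o=robot.get_obs(); print(o["ee_pos"],o["finger_gap"],o["ft_force"],2*np.degrees(np.arctan2(o["tool_rot"][1],o["tool_rot"][0])))
shot("side","m",(250,150,390,270),5)
im=shot("top","mt",(235,165,365,270),6)
E
```

```text
[ 0.50850531 -0.05245359  0.12429422] 0.014836515175845322 [ 0.7737954  -0.43327575 -4.83463083] 104.3301806607492
```

View pics/m.png

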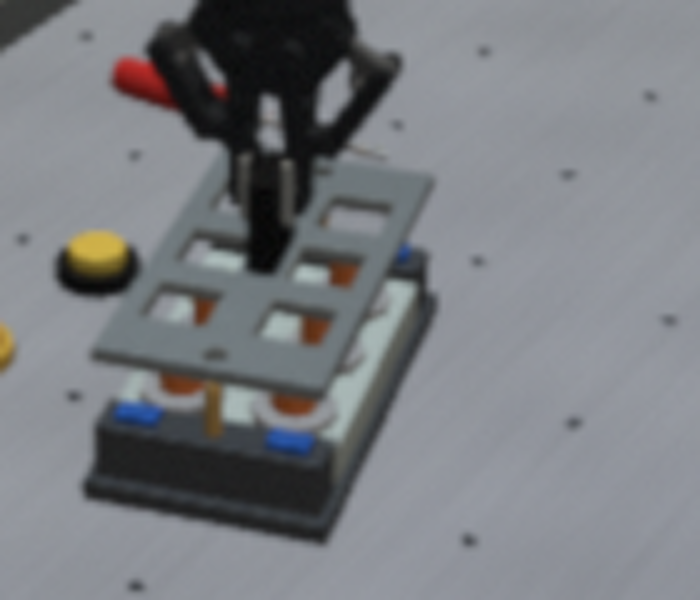

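View pics/mt.png

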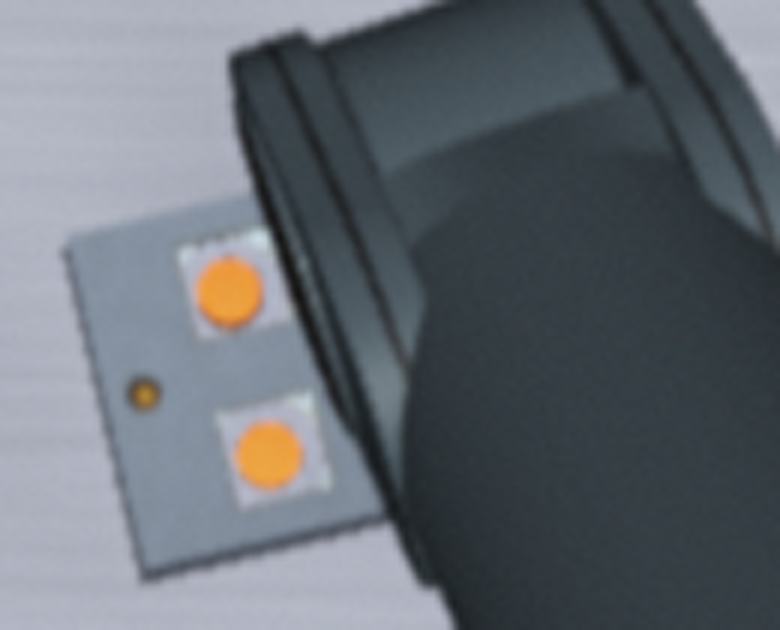

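Request:
arm_command --series '[[[0,0,0],[0,0,-4],10],[[0,0,0],[0,0,-4],10],[[0,0,0],[0,0,-4],10],[[0,0,0],[0,0,-4],10],[[0,0,0],[0,0,-4],10],[[0,0,0],[0,0,-4],10],[[0,0,0],[0,0,-4],10],[[0,0,0],[0,0,-2],10],[[0,0,0],[0,0,0],10],[[0,0,0],[0,0,0],10]]'

```text
time: 42.8
ee_pos: [0.5086, -0.0524, 0.0944]
tool_rot: [0.613, 0.79, 0.0, 0.0]
ft_force: [-0.6, 1.0, -4.3]
finger_gap: 0.0143
```

No contact force yet: it is over the pins freely. Press down onto the gasket and home.

Request:
arm_command --series '[[[0,0,0],[0,0,-2],10],[[0,0,0],[0,0,-2],10],[[0,0,0],[0,0,-2],10],[[0,0,0],[0,0,-1],10],[[0,0,0],[0,0,-1],10],[[0,0,0],[0,0,-1],10],[[0,0,0],[0,0,-1],10],[[0,0,0],[0,0,-1],10],[[0,0,0],[0,0,0],10],[[0,0,0],[0,0,0],10]]'

```text
time: 44.05
ee_pos: [0.5085, -0.0525, 0.0848]
tool_rot: [0.613, 0.79, -0.0, 0.001]
ft_force: [-6.7, 0.5, 21.6]
finger_gap: 0.0142
```

Request:
arm_command --series '[[[0,0,0],[0,0,-1],10],[[0,0,0],[0,0,-1],10],[[0,0,0],[0,0,0],10],[[0,0,0],[0,0,0],10],[[0,0,0],[0,0,0],10],[[0,0,0],[0,0,0],30],[[0,0,0],[0,0,0],30],[[0,0,0],[0,0,2],30],[[0,0,0],[0,0,0],30],[[0,0,0],[0,0,0],30]]'

```text
time: 45.3
ee_pos: [0.5085, -0.0525, 0.0831]
tool_rot: [0.613, 0.79, -0.0, -0.0]
ft_force: [-0.2, -0.4, -0.2]
finger_gap: 0.0299
```

Request:
arm_command --series '[[[0,0,0],[0,0,20],30],[[0,0,0],[0,0,40],30],[[0,0,0],[0,0,40],20],[[0,0,0],[0,-50,0],0],[[0,0,0],[0,-50,0],0],[[0,0,0],[0,-50,0],0],[[0,0,0],[0,-50,0],0],[[0,0,0],[0,0,0],0],[[0,0,0],[0,0,0],0],[[0,0,0],[0,0,0],0]]'

```text
time: 46.55
ee_pos: [0.5088, -0.251, 0.1833]
tool_rot: [0.613, 0.79, 0.0, -0.0]
ft_force: [0.0, 0.2, 0.5]
finger_gap: -0.0
```

```bash
python3 - <<'E'
from h import *
o=robot.get_obs(); print(o["time"],o["ee_pos"],o["finger_gap"],o["ft_force"])
shot("side","n",(250,150,390,270),5)
im=shot("top","nt",(235,130,365,270),4.2)
th=np.radians(14.39); c,s=np.cos(th),np.sin(th)
def pj(n,a,b,z,x0,y0,sc):
    p=np.array([508.3+a*c-b*s,-52.2+a*s+b*c]) + ((-1,-1) if n=="side" else (.5,-1))
    q=proj(n,[[p[0]/1000,p[1]/1000,z/1000]])[0]; return ((q+.5-(x0,y0))*sc-.5).round(0)
for a,b in((60,110),(-60,110),(60,-110),(-60,-110)):
    print(a,b,"side flush",pj("side",a,b,51.5,250,150,5),"proud",pj("side",a,b,56.5,250,150,5))
E
```

```text
46.55 [ 0.50877703 -0.25095749  0.18333434] -3.42777476830246e-05 [0.01236177 0.20018261 0.50214037]
60 110 side flush [ 92. 413.] proud [ 92. 405.]
-60 110 side flush [322. 456.] proud [322. 447.]
60 -110 side flush [225. 203.] proud [225. 195.]
-60 -110 side flush [431. 235.] proud [431. 228.]
```

View pics/n.png

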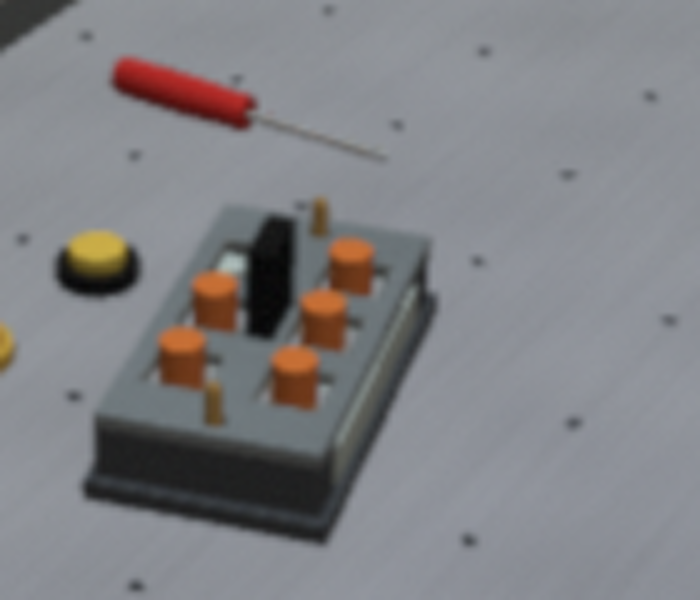

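View pics/nt.png

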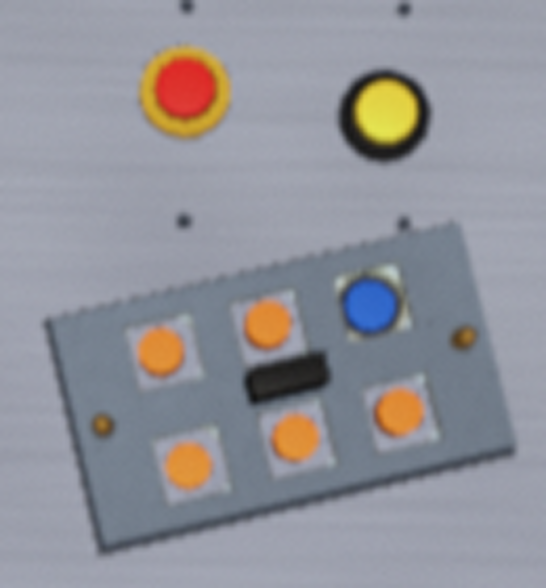

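```bash
python3 - <<'E'
from h import *
t=cv2.imread("pics/nt_full.png"); s=cv2.imread("pics/n_full.png")
for n,lo,hi in(("yel",(22,150,120),(35,255,255)),("green",(50,100,60),(85,255,255)),("red",(0,150,100),(4,255,255))):
    print(n,"top",blobs(t,lo,hi,40),"side",blobs(s,lo,hi,40))
def tri(a,b):
    A=[]
    def res(z): return (back("top",[a],z)[0,:2]-OFF)-(back("side",[b],z)[0,:2]+.001)
    for z in np.arange(.0,.06,.005): print(z,(1000*res(z)).round(1),((back("top",[a],z)[0,:2]-OFF)*1000).round(1))
tri((326.5,156.2),(269.0,199.0))
cv2.imwrite("pics/sb.png",cv2.resize(s[180:260,190:290],None,fx=7,fy=7,interpolation=cv2.INTER_CUBIC))
E
```

```text
yel top [(array([278.6, 152.9]), 92), (array([326.6, 156. ]), 178)] side [(array([269.1, 199.6]), 50)]
green top [(array([211. , 147.7]), 191)] side [(array([206.3, 243.5]), 91)]
red top [(array([411.4, 128.5]), 402), (array([ 99.6, 136.5]), 85), (array([278.8, 150.7]), 136)] side [(array([286.2, 167.4]), 132), (array([243.3, 215.9]), 64), (array([136.7, 260.1]), 53)]
0.0 [-14.8  24.3] [ 662.1 -110.5]
0.005 [-11.   18.1] [ 661.1 -110. ]
0.01 [-7.3 11.8] [ 660.1 -109.5]
0.015 [-3.5  5.6] [ 659.1 -109. ]
0.02 [ 0.2 -0.7] [ 658.1 -108.5]
0.025 [ 3.9 -7. ] [ 657. -108.]
0.03 [  7.7 -13.2] [ 656.  -107.5]
0.035 [ 11.4 -19.5] [ 655. -107.]
0.04 [ 15.2 -25.7] [ 654.  -106.5]
0.045 [ 18.9 -32. ] [ 652.9 -106. ]
0.05 [ 22.6 -38.3] [ 651.9 -105.6]
0.055 [ 26.4 -44.5] [ 650.9 -105.1]
```

View pics/sb.png

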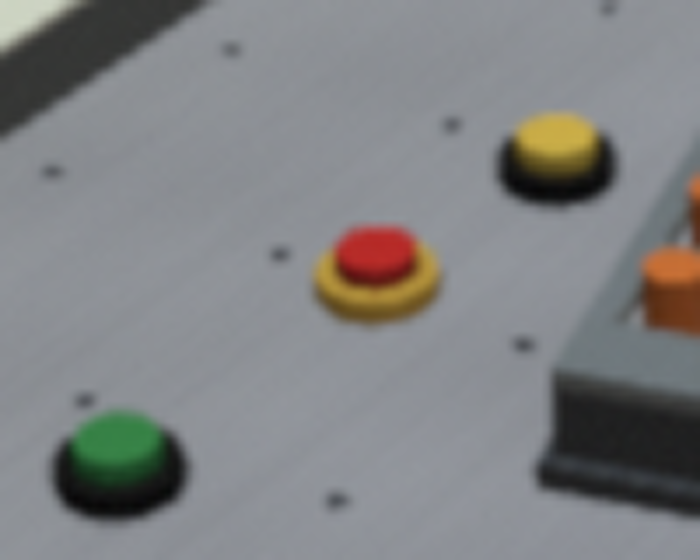

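Request:
arm_command --series '[[[0,0,0],[37,35,0],0],[[0,0,0],[37,35,0],0],[[0,0,0],[37,36,0],0],[[0,0,0],[38,36.5,0],0],[[0,0,0],[0,0,-40],0],[[0,0,0],[0,0,-50],0],[[0,0,0],[0,0,-40],0],[[0,0,0],[0,0,0],0],[[0,0,0],[0,0,0],0],[[0,0,0],[0,0,0],0]]'

```text
time: 47.9
ee_pos: [0.6588, -0.1099, 0.0555]
tool_rot: [0.613, 0.79, 0.001, 0.001]
ft_force: [-0.0, 0.4, 0.5]
finger_gap: -0.0005
```

```bash
python3 - <<'E'
from h import *
shot("side","p",(190,120,330,240),5)
o=robot.get_obs(); print(o["time"],o["ee_pos"],o["ft_force"])
print((back("top",[(211,147.7)],.021)[0,:2]-OFF), back("side",[(206.4,242.3)],.021)+.001)
E
```

```text
47.95 [ 0.65864449 -0.1099608   0.05535991] [0.01112748 0.20828307 0.05954994]
[0.67360689 0.1535252 ] [[0.67235815 0.15458391 0.022     ]]
```

View pics/p.png

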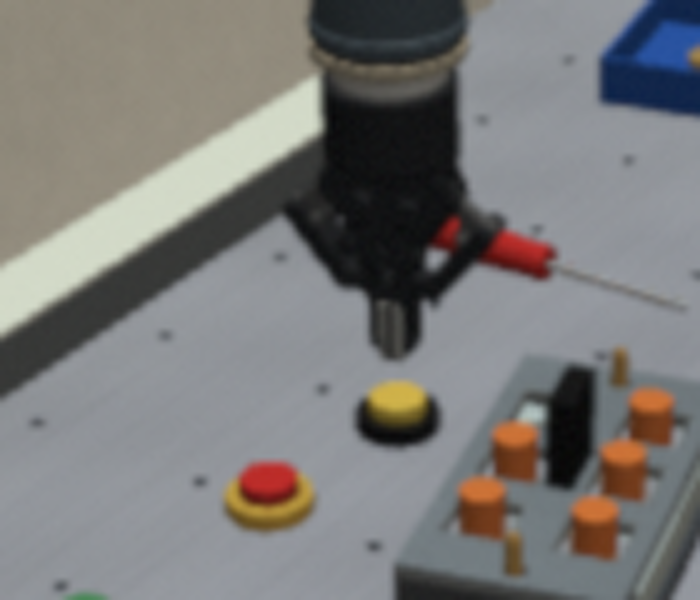

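Request:
arm_command --series '[[[0,0,0],[0,1,-8],0],[[0,0,0],[0,0,-8],0],[[0,0,0],[0,0,-6],0],[[0,0,0],[0,0,-3],0],[[0,0,0],[0,0,-2],0],[[0,0,0],[0,0,-2],0],[[0,0,0],[0,0,-2],0],[[0,0,0],[0,0,0],0],[[0,0,0],[0,0,0],0],[[0,0,0],[0,0,0],0]]'

```text
time: 49.2
ee_pos: [0.6573, -0.109, 0.024]
tool_rot: [0.613, 0.79, -0.0, 0.0]
ft_force: [-8.0, 0.2, 18.4]
finger_gap: -0.0002
```

Request:
arm_command --series '[[[0,0,0],[0,0,-1.5],0],[[0,0,0],[0,0,0],0],[[0,0,0],[0,0,0],0],[[0,0,0],[0,0,0],0],[[0,0,0],[0,0,0],0],[[0,0,0],[0,0,0],0],[[0,0,0],[0,0,0],0],[[0,0,0],[0,0,0],0],[[0,0,0],[0,0,0],0],[[0,0,0],[0,0,0],0]]'

```text
time: 50.45
ee_pos: [0.6574, -0.1089, 0.0237]
tool_rot: [0.613, 0.79, -0.0, 0.001]
ft_force: [-12.5, 1.3, 31.7]
finger_gap: 0.0
```

```bash
python3 - <<'E'
from h import *
shot("side","q",(190,120,330,240),5)
E
```

```text
(no output)
```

View pics/q.png

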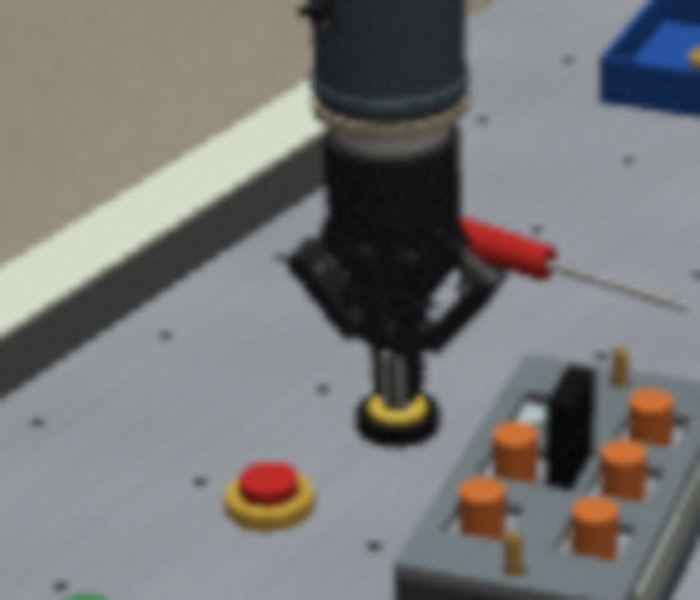

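Request:
arm_command --series '[[[0,0,0],[0,0,30],0],[[0,0,0],[0,0,50],0],[[0,0,0],[2,43,0],0],[[0,0,0],[2,44,0],0],[[0,0,0],[2,44,0],0],[[0,0,0],[3,44,0],0],[[0,0,0],[3,44,0],0],[[0,0,0],[3,44,0],0],[[0,0,0],[0,0,0],0],[[0,0,0],[0,0,0],0]]'

```text
time: 51.75
ee_pos: [0.6726, 0.1535, 0.1005]
tool_rot: [0.613, 0.79, -0.0, 0.0]
ft_force: [-0.3, -0.2, -0.5]
finger_gap: -0.0003
```

Request:
arm_command --series '[[[0,0,0],[0,0,-25],0],[[0,0,0],[0,0,-25],0],[[0,0,0],[0,0,0],0],[[0,0,0],[0,0,0],0],[[0,0,0],[0,0,0],0],[[0,0,0],[0,0,0],0],[[0,0,0],[0,0,0],0],[[0,0,0],[0,0,0],0],[[0,0,0],[0,0,0],0],[[0,0,0],[0,0,0],0]]'

```text
time: 53.0
ee_pos: [0.6725, 0.1541, 0.0508]
tool_rot: [0.613, 0.79, -0.0, -0.0]
ft_force: [0.3, -0.1, -0.5]
finger_gap: -0.0002
```

```bash
python3 - <<'E'
from h import *
shot("side","r",(150,150,330,270),4)
o=robot.get_obs(); print(o["time"],o["ee_pos"],o["ft_force"])
E
```

```text
53.05 [0.67249579 0.15407402 0.05076499] [0.07649203 1.10444314 0.08763182]
```

View pics/r.png

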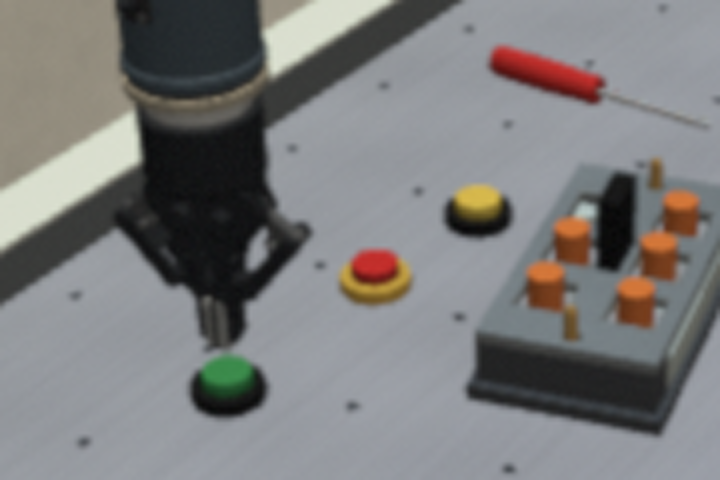

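Yellow is up again; press green (commanded to ≈21).

Request:
arm_command --series '[[[0,0,0],[0.5,0,-8],0],[[0,0,0],[0,0,-8],0],[[0,0,0],[0,0,-4],0],[[0,0,0],[0,0,-2],0],[[0,0,0],[0,0,-2],0],[[0,0,0],[0,0,-2],0],[[0,0,0],[0,0,-2],0],[[0,0,0],[0,0,-2],0],[[0,0,0],[0,0,0],0],[[0,0,0],[0,0,0],0]]'

```text
time: 54.3
ee_pos: [0.673, 0.154, 0.0238]
tool_rot: [0.613, 0.79, 0.0, 0.001]
ft_force: [-10.7, -4.2, 29.2]
finger_gap: 0.0001
```

```bash
python3 - <<'E'
from h import *
shot("side","u",(150,150,330,270),4)
E
```

```text
(no output)
```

View pics/u.png

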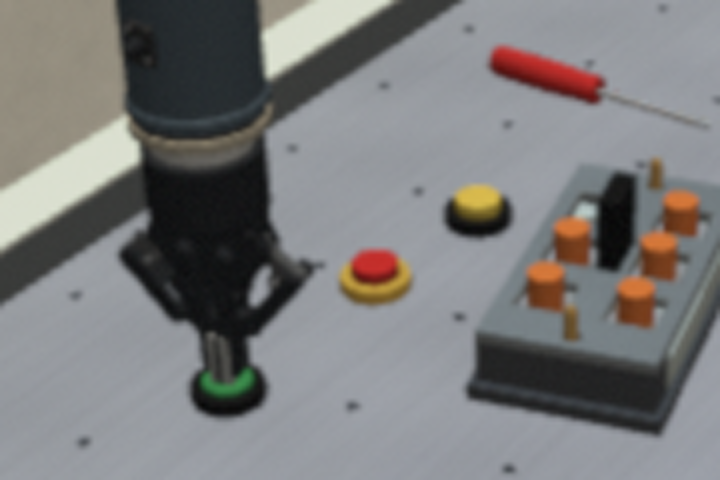

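Same depth (23.8) and force as yellow; the green button is fully down. Raise clear and check.

Request:
arm_command --series '[[[0,0,0],[0,0,30],0],[[0,0,0],[0,0,50],0],[[0,0,0],[0,0,50],0],[[0,0,0],[-20,20,50],0],[[0,0,0],[-20,20,0],20],[[0,0,0],[-20,20,0],40],[[0,0,0],[0,0,0],40],[[0,0,0],[0,0,0],40],[[0,0,0],[0,0,0],40],[[0,0,0],[0,0,0],40]]'

```text
time: 55.6
ee_pos: [0.6135, 0.2133, 0.2005]
tool_rot: [0.614, 0.789, -0.0, -0.0]
ft_force: [0.2, -0.5, 0.7]
finger_gap: 0.04
```

```bash
python3 - <<'E'
from h import *
shot("side","v",(110,140,390,350),2.8)
shot("top","vt")
o=robot.get_obs(); print(o["time"],o["ee_pos"],o["ft_force"])
E
```

```text
55.7 [0.61328329 0.21365044 0.20063561] [ 0.98675872  0.48308662 -0.06792257]
```

View pics/v.png

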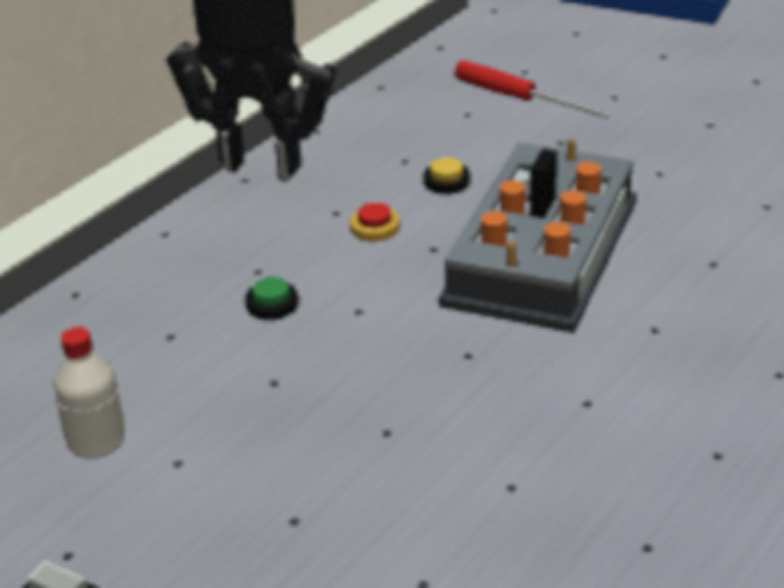

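View pics/vt_full.png

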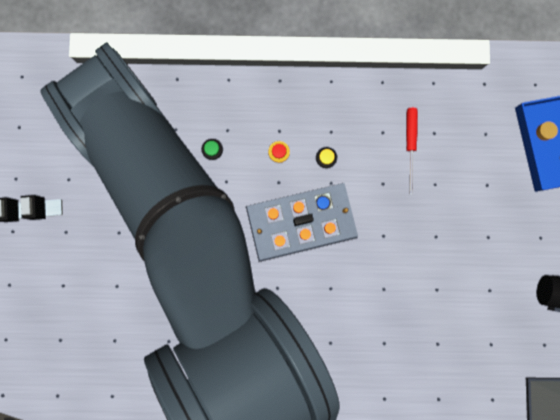

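```bash
python3 -c "
from cell import robot
print(robot.job_done())"
```

```text
the job is handed in; nothing more can be done
None
```

The job is finished and handed in at about 56 s of the 210 s allowed; the hand-in gives no verdict.

- **Lids:** Five lids were present. I set them into cells 1 to 5, leaving cell 6 empty, and pressed each one in to 20–54 N at the flange-home height. Their knob tops in the side picture also match the fully-home height.
- **Keeper:** It went over both brass pins freely, and I pressed it until the measured height and the four corners in the side picture matched flush. I did not press again on top of the handle to confirm this separately.
- **Buttons:** I pressed yellow and then green, each until it stopped (about 30 N). Yellow was seen back up before I pressed green.
- **Last pictures:**
  - The gripper is open and clear of everything.
  - All three buttons are up, and the red stop was not touched.
  - The bottle and screwdriver are where they started.
- **Problems:** No check failed or disagreed. I saw no slackened grip and no knocked part.

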